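# Snug up the tilting bin's pivot nut with an adjustable wrench

### The job

The pivot nut of the white tilting bin has worked loose: put the adjustable wrench flat on the counter with its jaws around the nut, roll the wrench's worm until the jaws just fit the nut, then swing the handle clockwise (seen from above) until the nut comes up firm against its stop. Turn the nut only with the wrench, not with the fingers, and leave the wrench lying there fitted on the nut; do not disturb the other things on the counter.

Things in the scene. Friction and masses are not known exactly. Their poses are not given: they have to be found in the camera images.
- nut_mid (a point): steel hex nut, 30 mm across flats, 34.6 mm across corners, 26 mm high, axis vertical, fixed to the counter so that it can only turn (about 0.2 N m). Point on its axis, 13 mm above the counter; axes turn with it: x to a corner (a raised ridge on the nut's top points there), y to the middle of a flat, z up
- nut (a joint): turn of the nut in rad, growing clockwise seen from above; 0 to 0.25 at the start, hard stop (fully tight) at 0.95. It stays where it is left. With the wrench on it the handle swings at about 4 N pushed near its end (more while it binds), and firmly resists at the stop
- tight_mark (a point): white mark on the thin foot plate round the nut (140 mm wide, under 2 mm, no obstacle), 57 mm from the nut's axis: the ridge on the nut points at it when the nut is fully tight
- bin_top (a point): the white enamel bin, fixed, an obstacle: middle of its open top, 115 mm above the counter; the bin is about 150 by 200 mm, its nearest corner some 105 mm from the nut's axis
- wrench_grip (a point): handle of a loose steel adjustable wrench (200 mm long, 0.46 kg) lying flat. Point: where to hold it, near its balance, 10 mm above its underside. x runs along the wrench to the jaws, y across to the fixed jaw, z up. The handle is a bar 24 mm wide, 20 mm high, from x = 12 to -88 mm of this point; the head (24 mm high, 67 mm wide) lies ahead, x = 12 to 112 mm
- handle_end (a point): on the middle line of the wrench's handle, 68 mm behind wrench_grip, 20 mm short of the handle's end, a good place to push it round; same axes as wrench_grip
- wrench_mouth (a point): where the nut's axis belongs in the mouth, 92 mm ahead of wrench_grip, 12 mm above the underside; same axes. Jaws end 20 mm ahead of it in x; the back of the mouth (throat) is 19 mm behind it, leaving 1.7 mm beyond a nut whose corner points there. The nut's x axis, or it turned by 60 degrees any number of times, must lie along the wrench's x so that two flats face the jaws
- fixed_jaw (a point): point on the fixed jaw's flat face, 15 mm in +y of wrench_mouth; same axes. The movable jaw's face is parallel, at y = -25 mm plus jaw as measured from wrench_mouth. A nut 34.6 mm across corners slips round in the mouth until the jaws have been closed
- worm_top (a point): top of the worm: knurled roller, 30 mm diameter, 26 mm long, axis along wrench y; point mid-length, 33 mm over the wrench's underside, 9 mm proud of the head, 46 mm behind wrench_mouth (x), 4 mm to -y. Rolling its top towards the jaws (+x) closes them 0.17 mm per mm. A fingertip pressed on it with 12 to 20 N and drawn along x rolls it by friction (about 1.2; it takes 7.5 N)
- jaw (a joint): travel of the movable jaw in m, 0 = widest: distance between the jaw faces = 40 mm minus this value; 0 to 3.5 mm at the start, about 10 mm when the jaws fit the nut, and then the finger just slips on the worm. The jaw moves only by the worm; over 40 N on it would push it back
- tub: bystander: translucent orange specula tub, 80 mm wide, 60 mm high, in the steel tray at the robot's right; origin under its centre
- tip_remover: bystander: black plastic tip remover, 115 mm long, in the tray; origin under its middle
- beaker: bystander: frosted glass beaker, 64 mm wide, 75 mm high; origin under its centre
- ear_loop: bystander: chrome ear loop, 155 mm long, 8 mm high, lying in the tray; origin under its middle
- gallipot: bystander: steel bowl, 70 mm wide, 45 mm high; origin under its centre
- wipe_jar: bystander: grey jar, 68 mm wide, 100 mm high; origin under its centre
- wrench: the whole wrench; origin at its underside below wrench_mouth, same axes
Not all that is in view belongs to the job. Of the things like the wrench, leave any that is blue; of the rest the smaller one is meant.

How it is judged:
By the outcome, as a careful person would: the job done as asked, in the order asked, and still so for the second after the job is handed in, with the robot touching nothing.
It also fails if it takes over 72 s, if anything falls off the work surface, if the arm or the gripper's body presses on something with over 40 N, if the wrist force passes 120 N, or if a joint passes its speed limit or range.

### The arm

A 7-joint arm with a two-finger parallel gripper is mounted at the origin on the work surface. World frame = base frame: x ahead of the robot, y to its left, z up, the work surface at z = 0. Lengths are in m, angles in degrees, forces in N, time in s.
With the tool pointing down it reaches from about 0.425 to 0.875 m from the base axis. Payload 4.7 kg.
Tool frame: the origin (TCP) lies at the very end of the fingers, on their centre line; the grasp point (between the pads) lies env.tcp_to_grasp behind it (env.tcp_to_grasp is the distance from the TCP to the grasp point, in m); z points along the fingers, x is the direction in which the jaws open and shut, and the axes are right-handed (so a half turn about z gives the same grasp; the last joint's range is limited). The gripper opens to 87 mm and grips with 3 to 60 N. Pads are 19 mm wide; open, the fingers measure 117 mm over their backs; the gripper's body (75 mm by 190 mm) begins 51 mm behind the grasp point.
Start: joints at [76.897, 18.392, -4.016, 83.108, 1.295, 78.541, -3.26], TCP at [0.156, -0.631, 0.201] pointing down, gripper open.
Joint ranges: [-163.93, 163.93], [-17.29, 119.83], [-79.2, 71.16], [3.27, 140.29], [-89.18, 269.18], [5.43, 117.66], [-154.24, 154.24]. Speed limits (degrees/s): [147.25, 147.25, 180, 180, 180, 180, 180].

### API

Orientations are given as [roll, pitch, yaw] about the fixed x, y, z axes, in that order (R = Rz(yaw) Ry(pitch) Rx(roll)).
In Python, from cell import env gives the robot as it stands. The module is installed in compiled form; this text tells all that it offers.
- The arm moves only by the tool send_rows, never from a script. Its argument "steps" is a list of rows, each a list of 3 entries, a list of its own where there are three numbers: the shift along the tool's x, y, z in m, then the turn, a rotation vector about the tool's x, y, z in rad, then the finger opening in m, from 0 to 0.087. A call has exactly 5 rows; each row is the pose to reach, as a shift and turn from the pose commanded when the call began, along the tool's axes at that moment; what a row does not reach only later rows make up. A row lasts 1/12 s, in which the tool goes at most 41.7 mm and 7.16 degrees, less where a joint would pass 70% of its speed; a pose out of reach is approached as far as the arm can. A call with a gripper value outside its range is refused whole. The fingers move at their own pace and stop on an object; "grip_force" is the grip in N (left out, the last holds). Time passes only in rows, so rows that repeat a pose let the fingers close, or fill a call up. It gives the time, the measured TCP pose, the force and the opening at its end, in the units of the state.
- env.get_obs(): the state, without advancing time (a new reading comes with each control period).
- env.read_camera(name): name is "scene" or "top"; returns a dict with "pixels" (420x560x3 uint8, red, green, blue), "fx", "fy", "cx", "cy" (pixels), "position" and "rotation" of the camera in the world. Camera axes: x right, y up, looking along -z (the intrinsics and any distortion apply to the point x, -y, -z); pixel columns grow to the right and rows downward; lengths in m; the calibration is good to about 2 mm. A picture is of the moment at which its call begins. There is no depth.
- env.sign_off(): hands the job in, once; it reports no verdict.
The state is a dict: "time_s": time; "qpos": joint angles; "joint_velocities": joint speeds; "effort": joint torques, N m; "tool_pos": TCP position; "tool_rot": TCP orientation; "force": force on the tool from outside, world axes, zero at the start; "wrist_torque": the same for the moment, N m; "grip_width": finger opening in m.
Only numpy, scipy, OpenCV 4.12 (cv2) and the standard library are available. Lean on these libraries where they do the work, as an engineer would, in place of code of your own. Each camera call takes 0.05 s, during which the arm holds its last target.

## Working session

There is one attempt and no reset: what is moved stays moved. The work goes in short steps, Python scripts to look and compute and a tool call to move; the robot and the scene stay as the last step left them, time stands still between calls to the robot, and variables do not carry over. Pictures are saved under pics/ and viewed, and the job is handed in when it is done.

Besides the shell and the picture viewer there is one more tool, called as name(argument=value, ...) on one line, values as JSON. send_rows: Moves the arm, as the interface text tells. Its arguments: {"type":"object","properties":{"steps":{"type":"array"},"grip_force":{"type":"number"}},"required":["steps"]}

```bash
mkdir -p pics; python3 - <<'E'
from cell import env
import cv2,json
o=env.get_obs();print({k:(o[k]) for k in o});print(env.tcp_to_grasp)
for n in("scene","top"):
    c=env.read_camera(n);cv2.imwrite(f"pics/{n}0.png",c["pixels"][:,:,::-1])
    print(n,{k:c[k] for k in c if k!="pixels"})
E
```

```text
{'time_s': 0.0, 'qpos': array([76.89486657, 18.43941822, -4.01381034, 83.17661227,  1.2954207 ,
       78.53855369, -3.26084873]), 'joint_velocities': array([-7.92174505e-02, -5.95620938e-02,  1.20706454e-01,  2.19738874e-02,
        3.87658574e-05,  2.34690563e-02,  4.74210921e-02]), 'effort': array([-8.37626408e-05, -4.91288245e+01, -4.03518649e-01, -3.12537754e+01,
       -6.35458692e-02,  4.36235487e-02,  1.78831206e-04]), 'tool_pos': array([ 0.15607578, -0.63037037,  0.19974225]), 'tool_rot': array([ 1.79993322e+02,  1.09325578e-01, -7.60874834e+01]), 'force': array([-0.26232911, -0.01148999, -0.25292981]), 'wrist_torque': array([0.00214153, 0.03139739, 0.00297768]), 'grip_width': 0.08710795090240547}
0.0187
scene {'fx': 526.6191251356602, 'fy': 526.6191251356602, 'cx': 276.6881430106001, 'cy': 205.64517058188892, 'position': array([ 1.51113506, -0.40449323,  0.9296505 ]), 'rotation': array([53.87581931,  0.849087  , 66.63305447])}
top {'fx': 545.3084106221233, 'fy': 545.3084106221233, 'cx': 274.9254089439728, 'cy': 208.44921545536158, 'position': array([0.38565907, 0.03320767, 1.7743005 ]), 'rotation': array([  3.07324521,   0.68353806, -88.77210502])}
```

View pics/scene0.png

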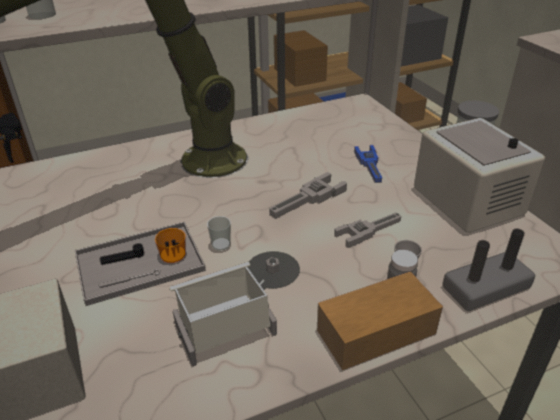

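View pics/top0.png

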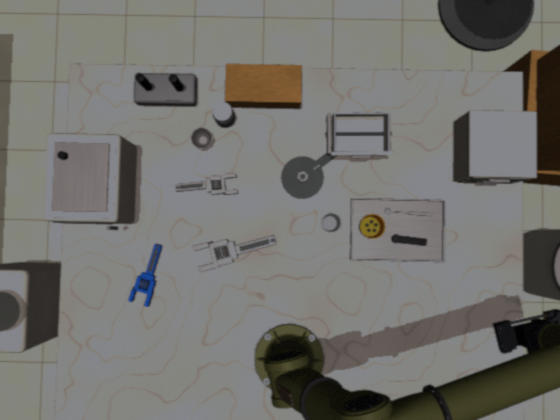

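```bash
cat > h.py <<'E'
import numpy as np, cv2
from scipy.spatial.transform import Rotation as R
from cell import env
def cam(n):
    c=env.read_camera(n);c["R"]=R.from_euler('xyz',c["rotation"],degrees=True).as_matrix();return c
def ray(c,u,v):
    d=np.array([(u-c["cx"])/c["fx"],-(v-c["cy"])/c["fy"],-1.]);return c["position"],c["R"]@d
def onz(c,u,v,z):
    p,d=ray(c,u,v);return p+d*(z-p[2])/d[2]
def proj(c,P):
    q=c["R"].T@(np.asarray(P)-c["position"]);return np.array([c["cx"]+c["fx"]*q[0]/-q[2],c["cy"]+c["fy"]*q[1]/q[2]])
def crop(c,u0,v0,u1,v1,s,fn):
    im=c["pixels"][v0:v1,u0:u1,::-1];im=cv2.resize(im,None,fx=s,fy=s,interpolation=cv2.INTER_CUBIC);im=cv2.convertScaleAbs(im,alpha=1.6,beta=20)
    for u in range(u0-u0%10+10,u1,10): cv2.putText(im,str(u),((u-u0)*s,8),0,.3,(0,0,255),1);cv2.line(im,((u-u0)*s,10),((u-u0)*s,15),(0,0,255),1)
    for v in range(v0-v0%10+10,v1,10): cv2.putText(im,str(v),(0,(v-v0)*s),0,.3,(0,0,255),1)
    cv2.imwrite(fn,im)
E
python3 - <<'E'
from h import *
c=cam("top")
print(proj(c,[0,0,0]))
crop(c,165,155,265,215,8,"pics/t1.png")
crop(c,270,110,395,200,6,"pics/t2.png")
s=cam("scene")
crop(s,325,205,410,250,8,"pics/s1.png")
crop(s,240,245,310,295,10,"pics/s2.png")
E
```

```text
[289.28558627 358.22499458]
```

View pics/t1.png

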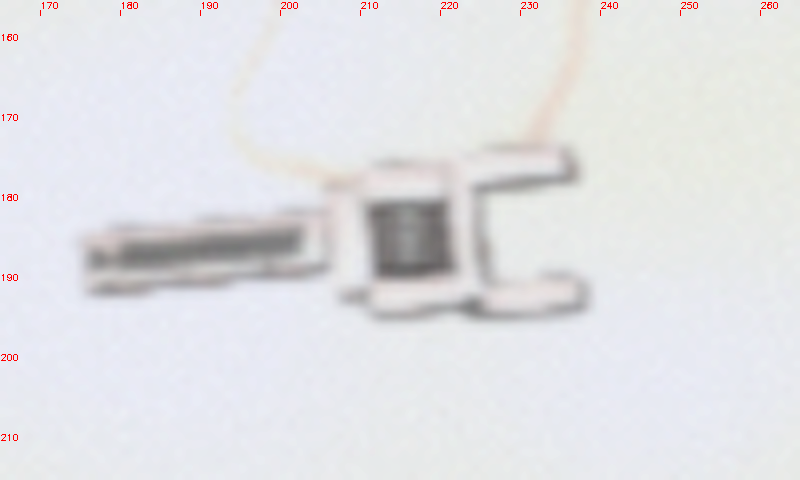

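View pics/t2.png

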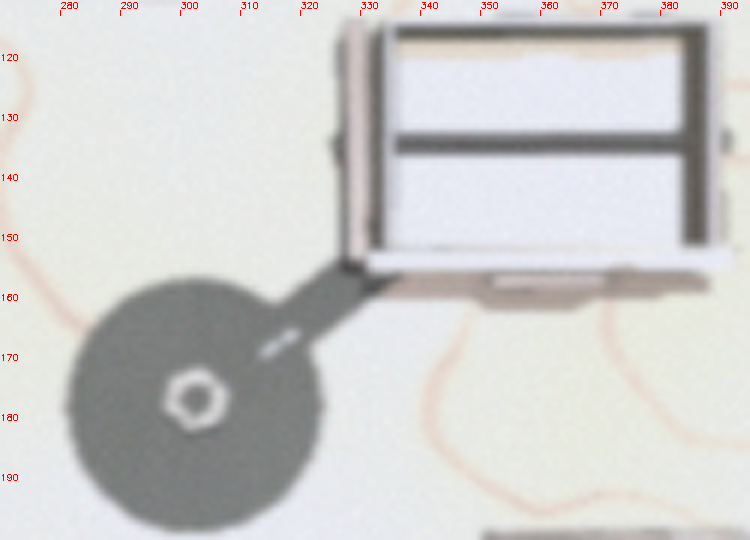

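View pics/s1.png

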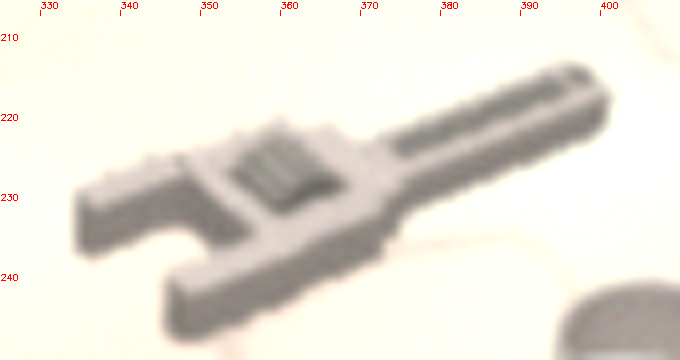

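View pics/s2.png

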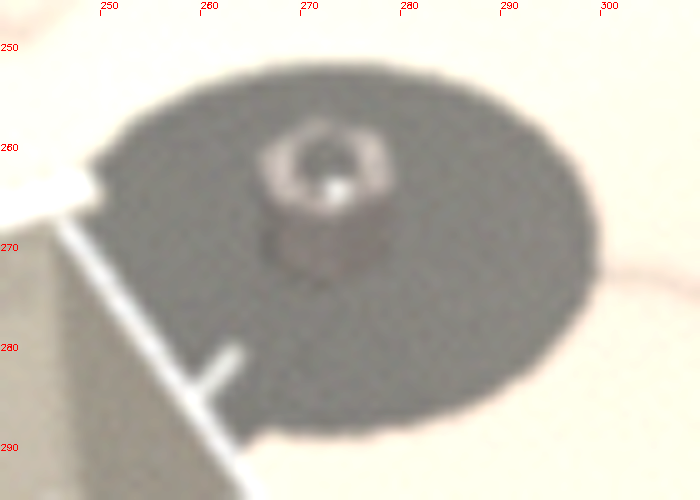

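```bash
cat >> h.py <<'E'
def crop2(c,u0,v0,u1,v1,s,fn,pts=[]):
    im=c["pixels"][v0:v1,u0:u1,::-1].astype(float);lo,hi=np.percentile(im,1),np.percentile(im,99.7);im=np.clip((im-lo)/(hi-lo)*255,0,255).astype(np.uint8)
    im=cv2.resize(im,None,fx=s,fy=s,interpolation=cv2.INTER_CUBIC)
    for p in pts: cv2.circle(im,(int(round((p[0]-u0+.5)*s)),int(round((p[1]-v0+.5)*s))),3,(0,0,255),1)
    for u in range(u0-u0%5+5,u1,5): cv2.putText(im,str(u),(int((u-u0+.5)*s)-8,8),0,.3,(0,0,255),1);cv2.line(im,(int((u-u0+.5)*s),10),(int((u-u0+.5)*s),15),(0,0,255),1)
    for v in range(v0-v0%5+5,v1,5): cv2.putText(im,str(v),(0,int((v-v0+.5)*s)+3),0,.3,(0,0,255),1)
    cv2.imwrite(fn,im)
E
python3 - <<'E'
from h import *
c=cam("top")
for (u,v) in [(176,188),(205,185.6),(215.5,185.5)]: print(onz(c,u,v,.02))
g=c["pixels"].astype(int)
for v in range(170,198,1): print(v,' '.join('%3d'%g[v,u].sum() for u in range(172,242,2)))
crop2(c,285,160,325,190,19,"pics/t3.png")
s=cam("scene"); crop2(s,255,248,290,278,21,"pics/s3.png")
E
```

```text
[0.53897212 0.3775948  0.02      ]
[0.5486696  0.28385515 0.02      ]
[0.54968388 0.24986537 0.02      ]
170 405 403 404 404 407 408 404 407 407 405 406 400 405 404 401 404 405 407 404 403 399 401 401 400 400 397 401 397 395 390 371 382 393 397 396
171 402 402 406 405 407 410 405 405 407 409 406 397 403 406 405 407 405 403 403 405 401 399 401 399 401 400 397 392 391 381 362 387 391 396 397
172 405 405 407 406 406 404 406 405 407 404 409 396 400 404 406 403 403 404 402 398 404 399 401 401 399 397 396 376 371 363 353 381 388 396 392
173 403 406 403 407 407 402 402 404 404 405 402 399 398 406 401 403 403 406 399 402 402 398 397 394 397 396 383 352 332 336 342 359 358 396 395
174 405 407 406 405 409 406 406 408 403 404 407 403 391 393 394 397 400 402 401 398 384 375 382 390 386 389 381 379 369 369 373 360 325 396 396
175 406 404 405 407 405 407 404 405 407 405 404 404 398 388 386 386 392 395 395 389 354 333 350 364 362 383 389 391 388 394 392 375 294 388 402
176 406 407 402 405 407 407 403 405 407 407 404 407 401 397 395 382 381 383 379 379 372 364 365 375 358 383 395 389 371 364 363 346
[... 2336 characters left out ...]
 403 405 406 407 405 405 407 406 406 405 405 403 402 400 380 344 357 360 334 294 279 257 216 320 353 358 343 298 278 342 402
194 406 408 406 406 409 404 406 406 404 403 407 408 399 405 409 405 404 404 404 378 303 294 296 313 345 340 253 276 284 305 319 331 349 390 403
195 408 410 404 409 406 406 405 408 407 408 405 409 406 407 403 407 406 401 400 399 370 369 369 384 396 394 366 363 370 373 379 384 396 401 401
196 402 408 405 406 407 403 406 401 404 408 405 402 406 402 407 403 405 404 406 401 401 401 399 402 399 401 402 399 400 402 400 399 405 403 406
197 407 403 408 407 409 403 405 407 406 403 408 406 408 405 406 404 405 404 400 404 401 399 403 399 403 400 401 399 403 403 408 405 405 407 405
```

View pics/t3.png

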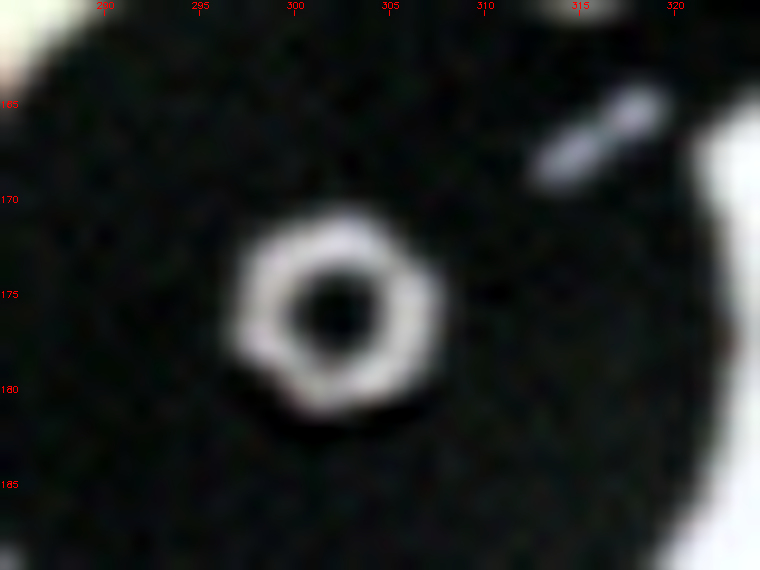

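View pics/s3.png

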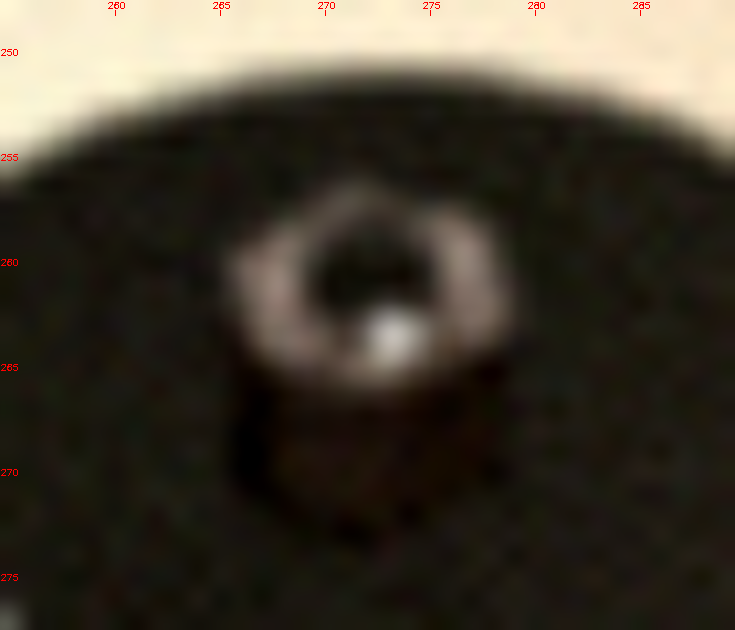

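```bash
cat > m.py <<'E'
from h import *
from scipy.optimize import least_squares
def hexa(c,n0,z=.026,px=9):
    # intensity mask -> metric plane -> centroid + 6th harmonic
    u0,v0=proj(c,n0); U=np.arange(int(u0)-px,int(u0)+px+1);V=np.arange(int(v0)-px,int(v0)+px+1)
    g=c["pixels"].astype(float).sum(2)
    s=10; sub=cv2.resize(g[V[0]:V[-1]+1,U[0]:U[-1]+1],None,fx=s,fy=s,interpolation=cv2.INTER_CUBIC)
    lo,hi=np.percentile(sub,20),np.percentile(sub,97)
    m=(sub>(lo+hi)/2).astype(np.uint8)
    n,l,st,ce=cv2.connectedComponentsWithStats(m)
    ys,xs=np.mgrid[:m.shape[0],:m.shape[1]];ctr=np.array(m.shape)/2
    best=max(range(1,n),key=lambda i:st[i,4])
    cs,_=cv2.findContours((l==best).astype(np.uint8),cv2.RETR_EXTERNAL,cv2.CHAIN_APPROX_NONE)
    k=max(cs,key=cv2.contourArea)[:,0,:]
    P=np.array([onz(c,(a+.5)/s-.5+U[0],(b+.5)/s-.5+V[0],z)[:2] for a,b in k])
    M=cv2.moments(P.astype(np.float32).reshape(-1,1,2));C=np.array([M['m10'],M['m01']])/M['m00']
    d=P-C;t=np.arctan2(d[:,1],d[:,0]);r=np.hypot(*d.T)
    tt=np.linspace(-np.pi,np.pi,720);o=np.argsort(t);rr=np.interp(tt,t[o],r[o],period=2*np.pi)
    f=(rr*np.exp(-6j*tt)).mean();
    return C,np.degrees(-np.angle(f)/-6)%60, rr.mean(),abs(f)
E
python3 - <<'E'
from m import *
c=cam("top");s=cam("scene")
N=onz(c,302.2,176.2,.026);print("nut top",N)
print("scene",onz(s,272.2,261.5,.026))
print(hexa(c,N));print(hexa(s,N))
print("ridge bright scene",onz(s,273.1,263.4,.027))
T=onz(c,315.8,166.9,.002);d=T-N;print("mark",T,np.hypot(*d[:2]),np.degrees(np.arctan2(d[1],d[0])))
T=onz(s,261.5,282.5,.002);d=T-N;print("mark",T,np.hypot(*d[:2]),np.degrees(np.arctan2(d[1],d[0])))
# wrench features (mouth frame) 
F=[((-180,0,20),(174.8,188.2)),((20,20,24),(235.6,175.5)),((20,-25,24),(237,190.5)),((0,15,24),(230,176.6)),((10,15,24),(233,176.3)),((-19,0,24),(222.9,184)),((-100,0,19),(199.5,185.6)),((-160,0,19),(181,187)),((-120,0,19),(193.5,186.1))]
def res(p):
    x,y,a=p;ca,sa=np.cos(a),np.sin(a);o=[]
    for i,(f,q) in enumerate(F):
        f=np.array(f)/1000;W=[x+ca*f[0]-sa*f[1],y+sa*f[0]+ca*f[1],f[2]]
        e=proj(c,W)-q
        o+= [e[0]] if i in(0,1,2,5) else [e[1]]
    return o
r=least_squares(res,[.56,.2,-1.5]);print(r.x,np.degrees(r.x[2]),np.round(r.fun,2))
x,y,a=r.x
pts=[]
for f in [(-180,12,20),(-180,-12,20),(20,15,24),(20,-25,24),(-19,0,24),(-46,-4,33),(-92,0,20)]:
    f=np.array(f)/1000;W=[x+np.cos(a)*f[0]-np.sin(a)*f[1],y+np.sin(a)*f[0]+np.cos(a)*f[1],f[2]];pts.append(W)
print("grip",pts[-1])
crop2(s,325,205,410,250,9,"pics/s4.png",[proj(s,p) for p in pts])
crop2(c,165,165,245,205,9,"pics/t4.png",[proj(c,p) for p in pts])
E
```

```text
nut top [ 0.58483146 -0.0294896   0.026     ]
scene [ 0.58548489 -0.03158163  0.026     ]
(array([ 0.58579037, -0.02965038]), np.float64(11.487506458642477), np.float64(0.01624737122787), np.float64(0.0003281565160948832))
(array([ 0.58638804, -0.03175234]), np.float64(11.126222611797969), np.float64(0.013970444863807064), np.float64(0.0003881290942128288))
ridge bright scene [ 0.5939973  -0.03269668  0.027     ]
mark [ 0.61896066 -0.0741558   0.002     ] 0.05621273980700209 -52.61675892927384
mark [ 0.62128561 -0.07623925  0.002     ] 0.05928267018690364 -52.0538284269363
[ 0.5637159   0.20390741 -1.43062166] -81.96858348077171 [-0.21 -0.47 -0.27  0.14  0.07  0.94 -0.42  0.39 -0.18]
grip [np.float64(0.5508620246564895), np.float64(0.29500503882758466), np.float64(0.02)]
```

View pics/s4.png

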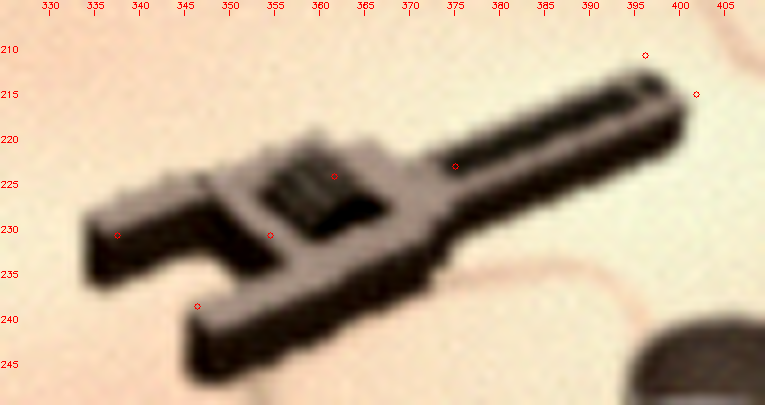

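View pics/t4.png

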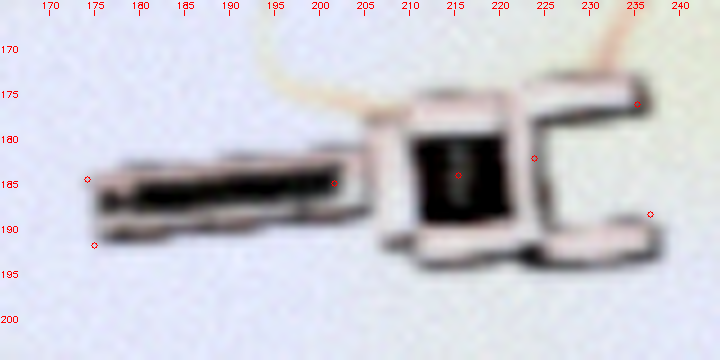

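```bash
cat > p.py <<'E'
import numpy as np,json,sys
def rows(wps,open_,force=None,save=True):
    # wps: list of 5 (x,y,z,yaw) world
    c=json.load(open('cmd.json'));x,y,z,a=c;t=np.radians(a)
    X=np.array([np.cos(t),np.sin(t)]);Y=np.array([np.sin(t),-np.cos(t)]);o=[]
    prev=np.array(c)
    for w in wps:
        w=np.array(w,float);d=w-np.array(c);st=np.linalg.norm((w-prev)[:3])*1000
        if st>41 or abs(w[3]-prev[3])>7.1: print("TOO FAST",st,w[3]-prev[3])
        prev=w
        o.append([[round(float(d[:2]@X),4),round(float(d[:2]@Y),4),round(float(-d[2]),4)],[0,0,round(float(-np.radians(d[3])),4)],open_])
    s=o[-1][0];
    print(json.dumps(o).replace(' ',''))
    if save:
        n=np.array([x,y])+s[0]*X+s[1]*Y;json.dump([n[0],n[1],z-s[2],a-np.degrees(o[-1][1][2])],open('cmd.json','w'))
def line(tgt,n=5):
    c=np.array(json.load(open('cmd.json')));t=np.array(tgt,float)
    return [c+(t-c)*min(1,(i+1)/n) for i in range(5)]
E
cat > st.py <<'E'
from h import *
o=env.get_obs();print(round(o['time_s'],2),np.round(o['tool_pos'],4),np.round(o['tool_rot'],2),'F',np.round(o['force'],1),'M',np.round(o['wrist_torque'],2),'w',round(o['grip_width'],4),'q',np.round(o['qpos'],0))
E
echo '[0.156,-0.6305,0.2,-76.09]'>cmd.json
python3 - <<'E'
from p import *
import numpy as np
# arc path in azimuth
r0,a0=np.hypot(.156,.6305),-76.09; g=np.array([.551,.291]);r1,a1=np.hypot(*g),np.degrees(np.arctan2(g[1],g[0]))
n=30;P=[]
for i in range(1,n+1):
    f=i/n;r=r0+(r1-r0)*f;a=np.radians(a0+(a1-a0)*f);P.append((r*np.cos(a),r*np.sin(a),.2-.06*max(0,(f-.8)/.2),-76.09+(8+76.09)*f))
for k in range(6): rows(P[5*k:5*k+5],0.087)
E
```

```text
[[[-0.0021,-0.0393,-0.0],[0,0,-0.0489],0.087],[[-0.0065,-0.0783,-0.0],[0,0,-0.0978],0.087],[[-0.0133,-0.1168,-0.0],[0,0,-0.1468],0.087],[[-0.0223,-0.1549,-0.0],[0,0,-0.1957],0.087],[[-0.0337,-0.1922,-0.0],[0,0,-0.2446],0.087]]
[[[-0.0043,-0.0388,-0.0],[0,0,-0.0489],0.087],[[-0.0109,-0.0771,-0.0],[0,0,-0.0979],0.087],[[-0.0198,-0.115,-0.0],[0,0,-0.1468],0.087],[[-0.031,-0.1521,-0.0],[0,0,-0.1957],0.087],[[-0.0444,-0.1885,-0.0],[0,0,-0.2446],0.087]]
[[[-0.0064,-0.0382,-0.0],[0,0,-0.0489],0.087],[[-0.0152,-0.0758,-0.0],[0,0,-0.0979],0.087],[[-0.0262,-0.1128,-0.0],[0,0,-0.1468],0.087],[[-0.0394,-0.1491,-0.0],[0,0,-0.1957],0.087],[[-0.0548,-0.1844,-0.0],[0,0,-0.2446],0.087]]
[[[-0.0086,-0.0375,-0.0],[0,0,-0.0489],0.087],[[-0.0195,-0.0743,-0.0],[0,0,-0.0979],0.087],[[-0.0326,-0.1103,-0.0],[0,0,-0.1468],0.087],[[-0.0477,-0.1455,-0.0],[0,0,-0.1957],0.087],[[-0.065,-0.1796,-0.0],[0,0,-0.2446],0.087]]
[[[-0.0107,-0.0367,-0.0],[0,0,-0.049],0.087],[[-0.0236,-0.0726,-0.0],[0,0,-0.0979],0.087],[[-0.0386,-0.1076,-0.0],[0,0,-0.1468],0.087],[[-0.0557,-0.1415,-0.0],[0,0,-0.1957],0.087],[[-0.0747,-0.1744,0.01],[0,0,-0.2446],0.087]]
[[[-0.0128,-0.0357,0.01],[0,0,-0.049],0.087],[[-0.0276,-0.0705,0.02],[0,0,-0.0979],0.087],[[-0.0445,-0.1044,0.03],[0,0,-0.1468],0.087],[[-0.0634,-0.1371,0.04],[0,0,-0.1957],0.087],[[-0.0841,-0.1685,0.05],[0,0,-0.2446],0.087]]
```

send_rows(steps=[[[-0.0021, -0.0393, 0], [0, 0, -0.0489], 0.087], [[-0.0065, -0.0783, 0], [0, 0, -0.0978], 0.087], [[-0.0133, -0.1168, 0], [0, 0, -0.1468], 0.087], [[-0.0223, -0.1549, 0], [0, 0, -0.1957], 0.087], [[-0.0337, -0.1922, 0], [0, 0, -0.2446], 0.087]])

```text
time_s: 0.82
tool_pos: [0.3364, -0.5513, 0.2009]
tool_rot: [-180.0, -0.0, -61.9]
force: [0.4, -1.3, 0.3]
grip_width: 0.0871
```

send_rows(steps=[[[-0.0043, -0.0388, 0], [0, 0, -0.0489], 0.087], [[-0.0109, -0.0771, 0], [0, 0, -0.0979], 0.087], [[-0.0198, -0.115, 0], [0, 0, -0.1468], 0.087], [[-0.031, -0.1521, 0], [0, 0, -0.1957], 0.087], [[-0.0444, -0.1885, 0], [0, 0, -0.2446], 0.087]])

```text
time_s: 1.23
tool_pos: [0.4819, -0.4233, 0.2009]
tool_rot: [180.0, -0.0, -47.9]
force: [-0.8, -0.3, 0.5]
grip_width: 0.0874
```

send_rows(steps=[[[-0.0064, -0.0382, 0], [0, 0, -0.0489], 0.087], [[-0.0152, -0.0758, 0], [0, 0, -0.0979], 0.087], [[-0.0262, -0.1128, 0], [0, 0, -0.1468], 0.087], [[-0.0394, -0.1491, 0], [0, 0, -0.1957], 0.087], [[-0.0548, -0.1844, 0], [0, 0, -0.2446], 0.087]])

```text
time_s: 1.65
tool_pos: [0.582, -0.2589, 0.2009]
tool_rot: [-180.0, -0.0, -33.9]
force: [0.5, 0.1, -0.5]
grip_width: 0.087
```

send_rows(steps=[[[-0.0086, -0.0375, 0], [0, 0, -0.0489], 0.087], [[-0.0195, -0.0743, 0], [0, 0, -0.0979], 0.087], [[-0.0326, -0.1103, 0], [0, 0, -0.1468], 0.087], [[-0.0477, -0.1455, 0], [0, 0, -0.1957], 0.087], [[-0.065, -0.1796, 0], [0, 0, -0.2446], 0.087]])

```text
time_s: 2.07
tool_pos: [0.6281, -0.0736, 0.2008]
tool_rot: [-180.0, -0.0, -19.9]
force: [0.9, 0.9, -0.6]
grip_width: 0.0868
```

send_rows(steps=[[[-0.0107, -0.0367, 0], [0, 0, -0.049], 0.087], [[-0.0236, -0.0726, 0], [0, 0, -0.0979], 0.087], [[-0.0386, -0.1076, 0], [0, 0, -0.1468], 0.087], [[-0.0557, -0.1415, 0], [0, 0, -0.1957], 0.087], [[-0.0747, -0.1744, 0.01], [0, 0, -0.2446], 0.087]])

```text
time_s: 2.48
tool_pos: [0.6184, 0.1163, 0.1928]
tool_rot: [-179.9, -0.2, -5.9]
force: [0.9, 0.5, -0.2]
grip_width: 0.0868
```

send_rows(steps=[[[-0.0128, -0.0357, 0.01], [0, 0, -0.049], 0.087], [[-0.0276, -0.0705, 0.02], [0, 0, -0.0979], 0.087], [[-0.0445, -0.1044, 0.03], [0, 0, -0.1468], 0.087], [[-0.0634, -0.1371, 0.04], [0, 0, -0.1957], 0.087], [[-0.0841, -0.1685, 0.05], [0, 0, -0.2446], 0.087]])

```text
time_s: 2.9
tool_pos: [0.5508, 0.2921, 0.1405]
tool_rot: [-180.0, -0.0, 8.1]
force: [0.5, -0.2, 0.4]
grip_width: 0.0869
```

```bash
python3 st.py; python3 - <<'E'
from h import *
c=cam("top");s=cam("scene")
crop2(s,310,120,420,255,6,"pics/s5.png",[proj(s,env.get_obs()['tool_pos'])])
crop2(c,150,140,260,230,7,"pics/t5.png")
E
```

```text
2.9 [0.5508 0.2921 0.1405] [-1.7999e+02 -4.0000e-02  8.1200e+00] F [ 0.5 -0.2  0.4] M [-0.02 -0.14  0.03] w 0.0869 q [  5.  23. -45.  90.  17.  73. -34.]
```

View pics/s5.png

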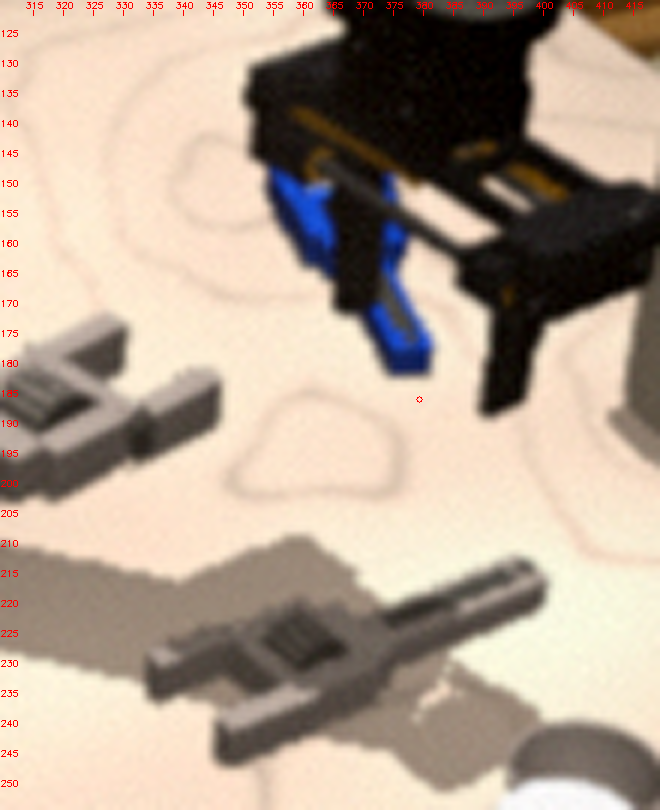

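View pics/t5.png

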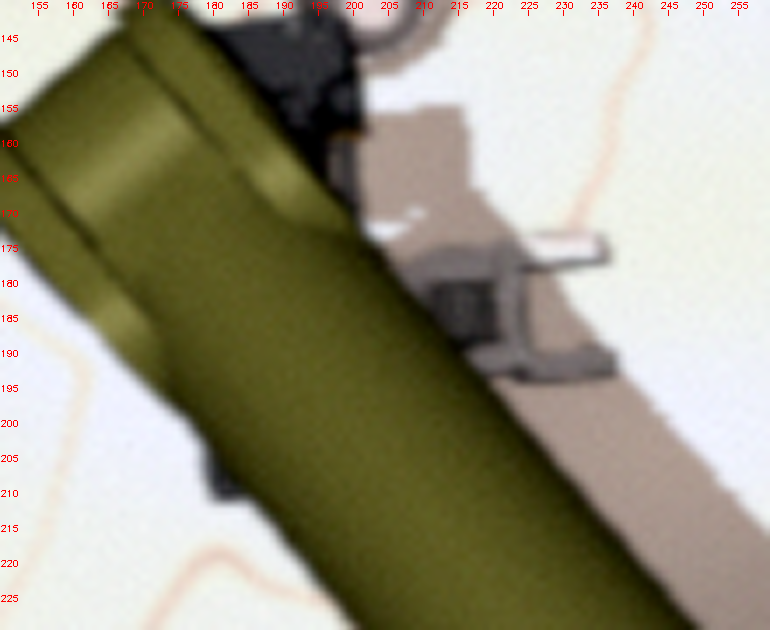

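```bash
python3 - <<'E'
from h import *
s=cam("scene");o=env.get_obs();T=o['tool_pos'];t=np.radians(8.1);X=np.array([np.cos(t),np.sin(t),0]);Y=np.array([np.sin(t),-np.cos(t),0])
pts=[proj(s,T+a*X+b*Y+[0,0,h]) for a in(-.0435,.0435) for b in(-.0095,.0095) for h in (0,.0187)]
crop(s,350,140,410,195,12,"pics/s6.png")
crop2(s,350,140,410,195,12,"pics/s6.png",pts);print(np.round(pts,1))
E
```

```text
[[371.  178.1]
 [371.6 172.3]
 [365.5 180.2]
 [366.1 174.4]
 [392.5 193.5]
 [393.3 187.5]
 [386.9 195.7]
 [387.7 189.8]]
```

View pics/s6.png

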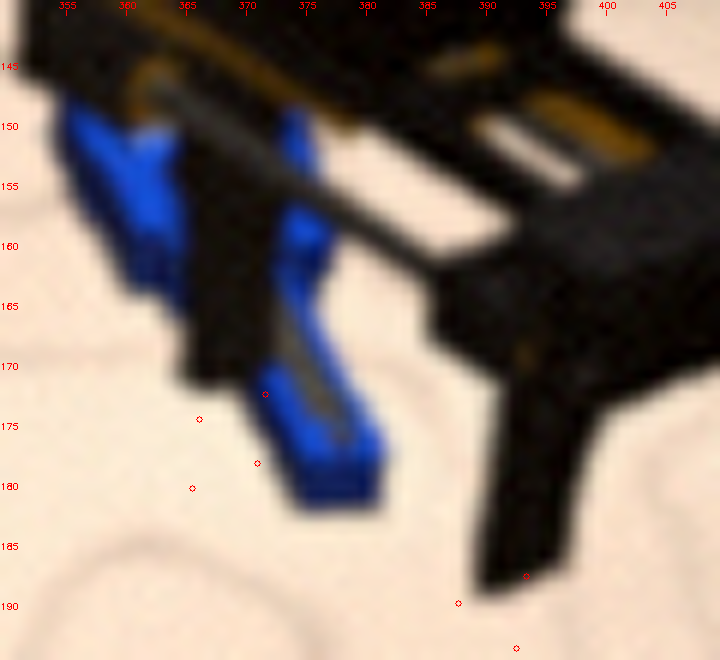

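send_rows(steps=[[[0, 0, 0.03], [0, 0, 0], 0.07], [[0, 0, 0.06], [0, 0, 0], 0.07], [[0, 0, 0.09], [0, 0, 0], 0.07], [[0, 0, 0.11], [0, 0, 0], 0.07], [[0, 0, 0.12], [0, 0, 0], 0.07]])

```text
time_s: 3.47
tool_pos: [0.5506, 0.2876, 0.0177]
tool_rot: [179.9, 0.2, 7.9]
force: [-0.5, -0.7, 0.3]
grip_width: 0.0712
```

```bash
python3 st.py; python3 - <<'E'
from h import *
s=cam("scene");o=env.get_obs();T=o['tool_pos']
crop2(s,325,180,415,250,8,"pics/s7.png",[proj(s,T)])
E
```

```text
3.47 [0.5506 0.2876 0.0177] [179.86   0.22   7.86] F [-0.5 -0.7  0.3] M [-0.05 -0.09  0.  ] w 0.0712 q [  3.  30. -42.  97.  22.  62. -38.]
```

View pics/s7.png

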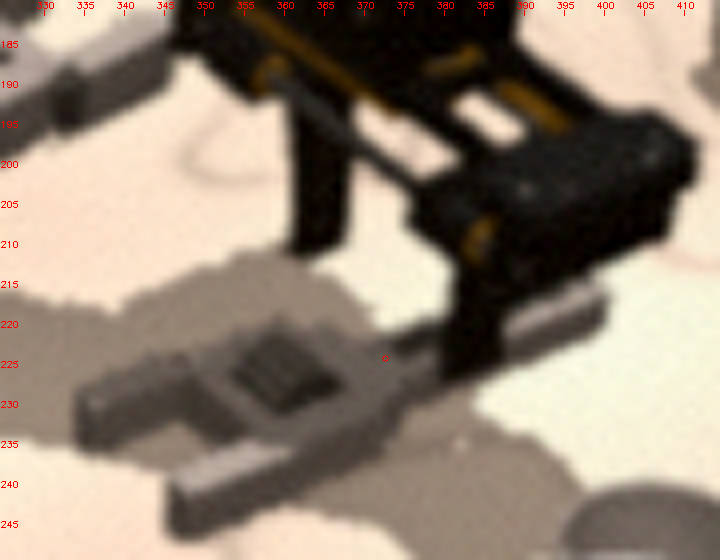

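send_rows(steps=[[[0, 0, 0.004], [0, 0, 0], 0.07], [[0, 0, 0.008], [0, 0, 0], 0.07], [[0, 0, 0.012], [0, 0, 0], 0.07], [[0, 0, 0.015], [0, 0, 0], 0.07], [[0, 0, 0.015], [0, 0, 0], 0.07]])

```text
time_s: 3.93
tool_pos: [0.5514, 0.2905, 0.006]
tool_rot: [180.0, -0.0, 8.0]
force: [-0.8, -0.7, -0.2]
grip_width: 0.0702
```

```bash
python3 st.py; python3 - <<'E'
from h import *
s=cam("scene");o=env.get_obs();T=o['tool_pos']
crop2(s,325,180,415,250,8,"pics/s8.png",[proj(s,T)])
E
```

```text
3.93 [0.5514 0.2905 0.006 ] [ 1.7999e+02 -2.0000e-02  7.9900e+00] F [-0.8 -0.7 -0.2] M [-0.08 -0.13  0.07] w 0.0702 q [  2.  31. -41.  97.  23.  61. -38.]
```

View pics/s8.png

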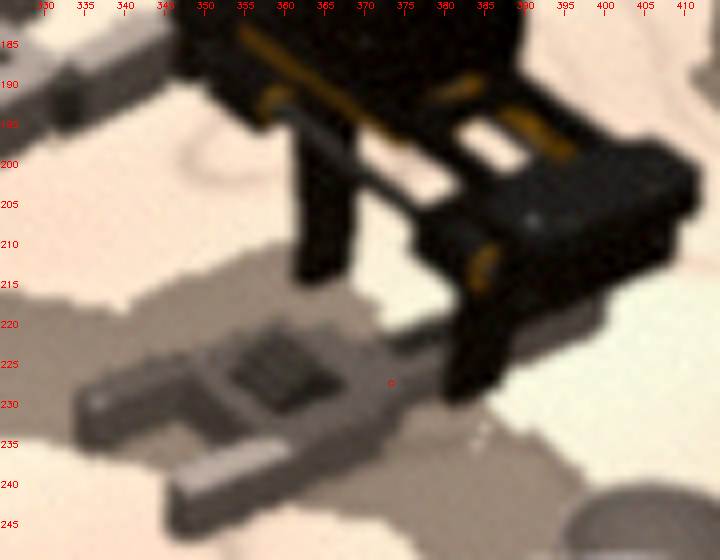

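send_rows(steps=[[[0, 0, 0.001], [0, 0, 0], 0.07], [[0, 0, 0.002], [0, 0, 0], 0.05], [[0, 0, 0.003], [0, 0, 0], 0.04], [[0, 0, 0.003], [0, 0, 0], 0.03], [[0, 0, 0.003], [0, 0, 0], 0.03]], grip_force=15)

```text
time_s: 4.4
tool_pos: [0.5512, 0.2905, 0.0028]
tool_rot: [180.0, 0.0, 8.0]
force: [0.2, 0.8, -0.0]
grip_width: 0.0511
```

```bash
python3 st.py; python3 - <<'E'
from h import *
s=cam("scene");o=env.get_obs();T=o['tool_pos']
crop2(s,325,180,415,250,8,"pics/s9.png",[proj(s,T)])
E
```

```text
4.4 [0.5512 0.2905 0.0028] [179.99   0.     8.  ] F [ 0.2  0.8 -0. ] M [ 0.04 -0.11  0.04] w 0.0511 q [  2.  31. -41.  98.  23.  60. -39.]
```

View pics/s9.png

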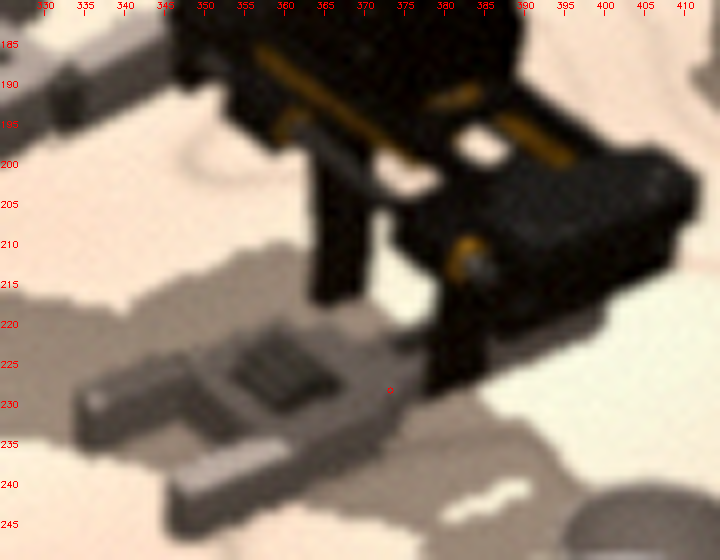

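send_rows(steps=[[[0, 0, 0.0005], [0, 0, 0], 0.03], [[0, 0, 0.001], [0, 0, 0], 0.026], [[0, 0, 0.001], [0, 0, 0], 0.026], [[0, 0, 0.001], [0, 0, 0], 0.026], [[0, 0, 0.001], [0, 0, 0], 0.026]], grip_force=15)

```text
time_s: 4.87
tool_pos: [0.5512, 0.2905, 0.0018]
tool_rot: [180.0, 0.0, 8.0]
force: [0.9, 0.3, 0.6]
grip_width: 0.0266
```

```bash
python3 st.py; python3 - <<'E'
from h import *
s=cam("scene");o=env.get_obs();T=o['tool_pos']
crop2(s,325,180,415,250,8,"pics/s10.png",[proj(s,T)])
E
```

```text
4.87 [0.5512 0.2905 0.0018] [180.   0.   8.] F [0.9 0.3 0.6] M [ 0.   -0.1  -0.04] w 0.0266 q [  2.  31. -41.  98.  23.  60. -39.]
```

View pics/s10.png

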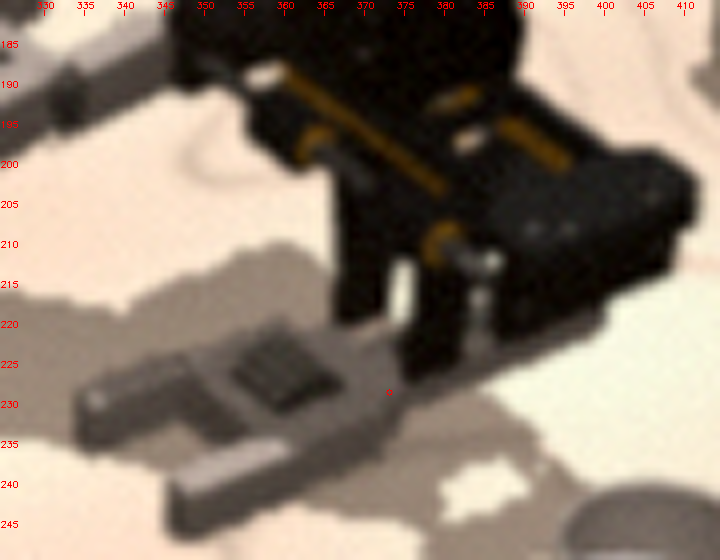

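send_rows(steps=[[[0, 0, 0], [0, 0, 0], 0.015], [[0, 0, 0], [0, 0, 0], 0.015], [[0, 0, 0], [0, 0, 0], 0.015], [[0, 0, 0], [0, 0, 0], 0.015], [[0, 0, 0], [0, 0, 0], 0.015]], grip_force=50)

```text
time_s: 5.33
tool_pos: [0.5513, 0.2905, 0.0018]
tool_rot: [180.0, 0.0, 8.0]
force: [0.3, -0.6, 0.1]
grip_width: 0.0156
```

send_rows(steps=[[[0, 0, -0.002], [0, 0, 0], 0.015], [[0, 0, -0.006], [0, 0, 0], 0.015], [[0, 0, -0.012], [0, 0, 0], 0.015], [[0, 0, -0.018], [0, 0, 0], 0.015], [[0, 0, -0.02], [0, 0, 0], 0.015]])

```text
time_s: 5.75
tool_pos: [0.552, 0.2911, 0.0234]
tool_rot: [-180.0, -0.1, 8.0]
force: [-0.0, -0.0, 1.2]
grip_width: 0.0151
```

```bash
python3 st.py; python3 - <<'E'
from h import *
s=cam("scene");o=env.get_obs();T=o['tool_pos']
crop2(s,325,180,415,250,8,"pics/s11.png",[proj(s,T)])
E
```

```text
5.75 [0.552  0.2911 0.0234] [-1.7997e+02 -1.2000e-01  8.0000e+00] F [-0.  -0.   1.2] M [ 0.   -0.14 -0.05] w 0.0151 q [  3.  29. -42.  97.  22.  62. -38.]
```

View pics/s11.png

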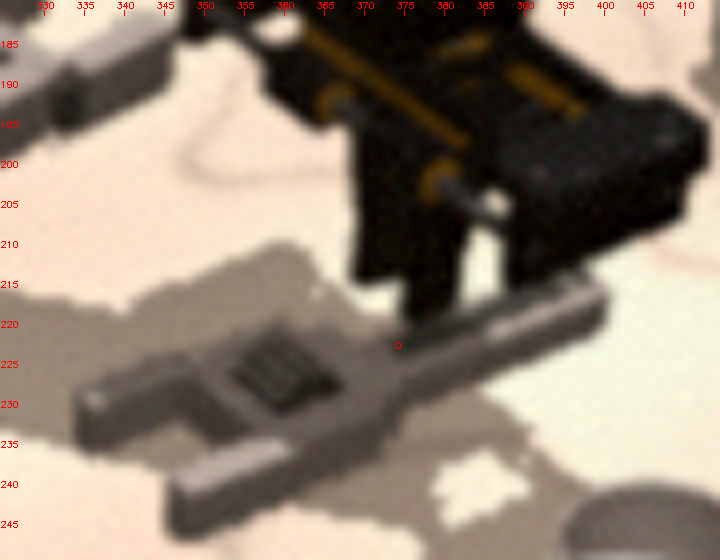

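send_rows(steps=[[[0, 0, 0], [0, 0, 0], 0.055], [[0, 0, 0], [0, 0, 0], 0.055], [[0, 0, 0], [0, 0, 0], 0.055], [[0, 0, 0], [0, 0, 0], 0.055], [[0, 0, 0.01], [0, 0, 0], 0.055]], grip_force=30)

```text
time_s: 6.22
tool_pos: [0.5525, 0.2913, 0.0131]
tool_rot: [-179.9, -0.2, 8.0]
force: [0.3, 0.8, 0.8]
grip_width: 0.0407
```

send_rows(steps=[[[0, 0, 0.007], [0, 0, 0], 0.055], [[0, 0, 0.013], [0, 0, 0], 0.055], [[0, 0, 0.017], [0, 0, 0], 0.055], [[0, 0, 0.019], [0, 0, 0], 0.055], [[0, 0, 0.021], [0, 0, 0], 0.055]])

```text
time_s: 6.63
tool_pos: [0.551, 0.2905, -0.0098]
tool_rot: [180.0, 0.0, 8.0]
force: [-0.2, 0.3, -0.8]
grip_width: 0.0544
```

send_rows(steps=[[[0, 0, 0.001], [0, 0, 0], 0.055], [[0, 0, 0.002], [0, 0, 0], 0.055], [[0, 0, 0.003], [0, 0, 0], 0.055], [[0, 0, 0.004], [0, 0, 0], 0.055], [[0, 0, 0.005], [0, 0, 0], 0.055]])

```text
time_s: 7.05
tool_pos: [0.5514, 0.2906, -0.0141]
tool_rot: [180.0, -0.0, 8.0]
force: [0.3, 0.6, -0.5]
grip_width: 0.0548
```

```bash
python3 st.py; python3 - <<'E'
from h import *
s=cam("scene");o=env.get_obs();T=o['tool_pos']
crop2(s,325,180,415,250,8,"pics/s12.png",[proj(s,T)])
E
```

```text
7.05 [ 0.5514  0.2906 -0.0141] [ 1.8e+02 -2.0e-02  8.0e+00] F [ 0.3  0.6 -0.5] M [ 0.03 -0.09 -0.02] w 0.0548 q [  2.  32. -41.  98.  24.  59. -39.]
```

View pics/s12.png

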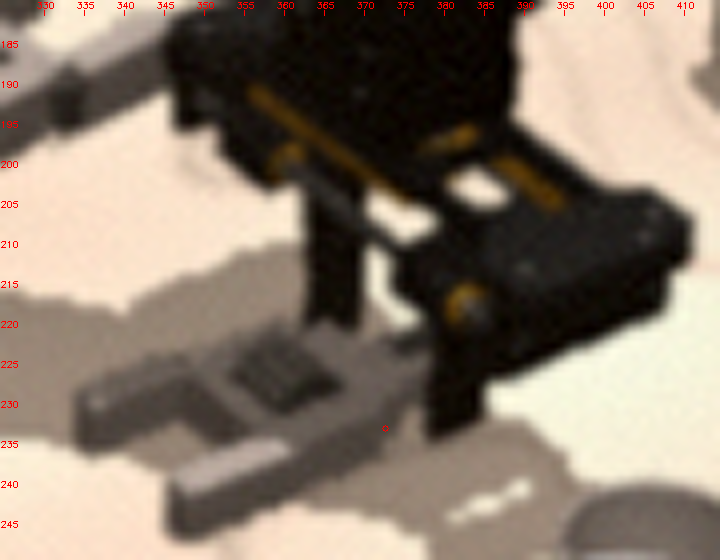

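send_rows(steps=[[[0, 0, 0.001], [0, 0, 0], 0.055], [[0, 0, 0.0015], [0, 0, 0], 0.055], [[0, 0, 0.002], [0, 0, 0], 0.055], [[0, 0, 0.0025], [0, 0, 0], 0.055], [[0, 0, 0.003], [0, 0, 0], 0.055]])

```text
time_s: 7.52
tool_pos: [0.5513, 0.2905, -0.0172]
tool_rot: [180.0, -0.0, 8.0]
force: [0.3, 0.5, 0.7]
grip_width: 0.0548
```

send_rows(steps=[[[0, 0, 0], [0, 0, 0], 0.03], [[0, 0, 0], [0, 0, 0], 0.03], [[0, 0, 0], [0, 0, 0], 0.018], [[0, 0, 0], [0, 0, 0], 0.018], [[0, 0, 0], [0, 0, 0], 0.018]], grip_force=30)

```text
time_s: 7.93
tool_pos: [0.5507, 0.2907, -0.0173]
tool_rot: [-180.0, 0.0, 8.0]
force: [-0.4, 1.1, -1.7]
grip_width: 0.0302
```

send_rows(steps=[[[0, 0, 0], [0, 0, 0], 0.015], [[0, 0, 0], [0, 0, 0], 0.015], [[0, 0, 0], [0, 0, 0], 0.015], [[0, 0, 0], [0, 0, 0], 0.015], [[0, 0, 0], [0, 0, 0], 0.015]], grip_force=55)

```text
time_s: 8.35
tool_pos: [0.5517, 0.2906, -0.0171]
tool_rot: [-180.0, -0.0, 8.0]
force: [1.7, 0.4, -1.1]
grip_width: 0.0234
```

```bash
python3 st.py; python3 - <<'E'
from h import *
s=cam("scene");o=env.get_obs();T=o['tool_pos']
crop2(s,325,180,415,250,8,"pics/s13.png",[proj(s,T)])
E
```

```text
8.35 [ 0.5517  0.2906 -0.0171] [-1.7999e+02 -4.0000e-02  8.0000e+00] F [ 1.7  0.4 -1.1] M [ 0.28 -0.39  0.02] w 0.0234 q [  2.  32. -40.  98.  24.  58. -39.]
```

View pics/s13.png

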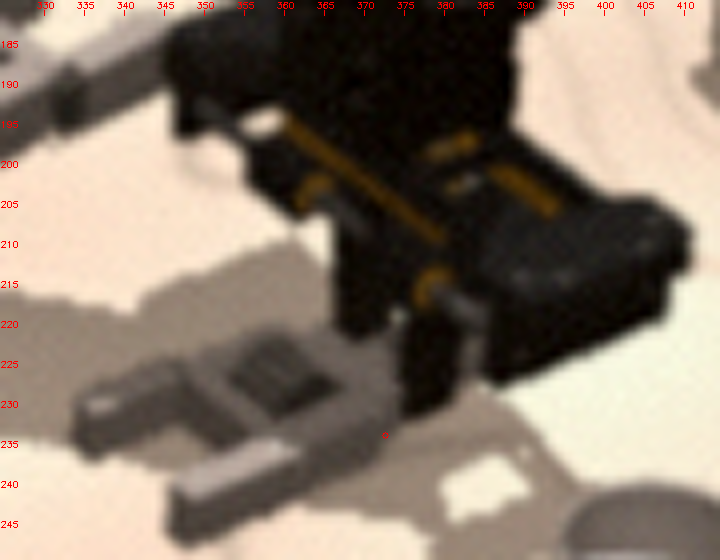

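send_rows(steps=[[[0, 0, -0.005], [0, 0, 0], 0.015], [[0, 0, -0.02], [0, 0, 0], 0.015], [[0, 0, -0.04], [0, 0, 0], 0.015], [[0, 0, -0.055], [0, 0, 0], 0.015], [[0, 0, -0.06], [0, 0, 0], 0.015]])

```text
time_s: 8.82
tool_pos: [0.5527, 0.2915, 0.0463]
tool_rot: [-179.9, -0.2, 8.0]
force: [-0.0, 1.3, -4.3]
grip_width: 0.0231
```

```bash
python3 st.py; python3 - <<'E'
from h import *
s=cam("scene");o=env.get_obs();T=o['tool_pos']
crop2(s,325,160,415,250,8,"pics/s14.png",[proj(s,T)])
E
```

```text
8.82 [0.5527 0.2915 0.0463] [-179.94   -0.24    8.  ] F [-0.   1.3 -4.3] M [ 0.16 -0.2  -0.06] w 0.0231 q [  3.  28. -43.  96.  21.  64. -37.]
```

View pics/s14.png

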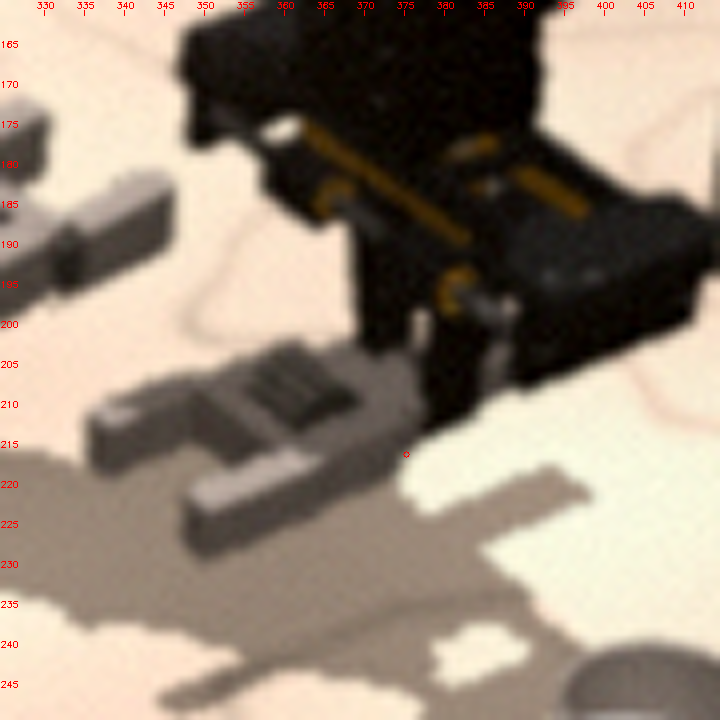

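```bash
echo '[0.551,0.291,0.042,8]'>cmd.json; python3 - <<'E'
from p import *
c=np.array(json.load(open('cmd.json')));t=np.array([.560,.0587,.045,18.7])
P=[c+(t-c)*(i+1)/10 for i in range(10)]
rows(P[:5],.015);rows(P[5:],.015)
print(open('cmd.json').read())
E
```

```text
[[[-0.0023,0.0231,-0.0003],[0,0,-0.0187],0.015],[[-0.0047,0.0463,-0.0006],[0,0,-0.0374],0.015],[[-0.007,0.0694,-0.0009],[0,0,-0.056],0.015],[[-0.0094,0.0925,-0.0012],[0,0,-0.0747],0.015],[[-0.0117,0.1156,-0.0015],[0,0,-0.0934],0.015]]
[[[-0.0045,0.0229,-0.0003],[0,0,-0.0187],0.015],[[-0.009,0.0457,-0.0006],[0,0,-0.0373],0.015],[[-0.0135,0.0685,-0.0009],[0,0,-0.056],0.015],[[-0.018,0.0913,-0.0012],[0,0,-0.0747],0.015],[[-0.0225,0.1141,-0.0015],[0,0,-0.0934],0.015]]
[0.5599587321508501, 0.05868481058360395, 0.045000000000000005, 18.702851613043777]
```

send_rows(steps=[[[-0.0023, 0.0231, -0.0003], [0, 0, -0.0187], 0.015], [[-0.0047, 0.0463, -0.0006], [0, 0, -0.0374], 0.015], [[-0.007, 0.0694, -0.0009], [0, 0, -0.056], 0.015], [[-0.0094, 0.0925, -0.0012], [0, 0, -0.0747], 0.015], [[-0.0117, 0.1156, -0.0015], [0, 0, -0.0934], 0.015]])

```text
time_s: 9.28
tool_pos: [0.5549, 0.1729, 0.0436]
tool_rot: [180.0, 0.1, 13.4]
force: [0.4, -0.5, -5.5]
grip_width: 0.0232
```

send_rows(steps=[[[-0.0045, 0.0229, -0.0003], [0, 0, -0.0187], 0.015], [[-0.009, 0.0457, -0.0006], [0, 0, -0.0373], 0.015], [[-0.0135, 0.0685, -0.0009], [0, 0, -0.056], 0.015], [[-0.018, 0.0913, -0.0012], [0, 0, -0.0747], 0.015], [[-0.0225, 0.1141, -0.0015], [0, 0, -0.0934], 0.015]])

```text
time_s: 9.7
tool_pos: [0.5593, 0.0568, 0.0453]
tool_rot: [-180.0, 0.1, 18.8]
force: [0.7, -0.6, -4.8]
grip_width: 0.0233
```

send_rows(steps=[[[0, 0, 0], [0, 0, 0], 0.015], [[0, 0, 0], [0, 0, 0], 0.015], [[0, 0, 0], [0, 0, 0], 0.015], [[0, 0, 0], [0, 0, 0], 0.015], [[0, 0, 0], [0, 0, 0], 0.015]])

```text
time_s: 10.12
tool_pos: [0.5599, 0.0597, 0.0458]
tool_rot: [-180.0, 0.0, 18.8]
force: [-0.0, 0.3, -5.0]
grip_width: 0.0236
```

```bash
python3 st.py; python3 - <<'E'
from h import *
c=cam("top");s=cam("scene");o=env.get_obs();T=o['tool_pos']
crop2(s,230,200,330,275,8,"pics/s15.png")
crop2(c,240,130,340,205,8,"pics/t15.png")
E
```

```text
10.12 [0.5599 0.0597 0.0458] [-1.7997e+02  1.0000e-02  1.8820e+01] F [-0.   0.3 -5. ] M [ 0.05 -0.09 -0.01] w 0.0236 q [ 28.  21. -43. 105.  16.  61.  -2.]
```

View pics/s15.png

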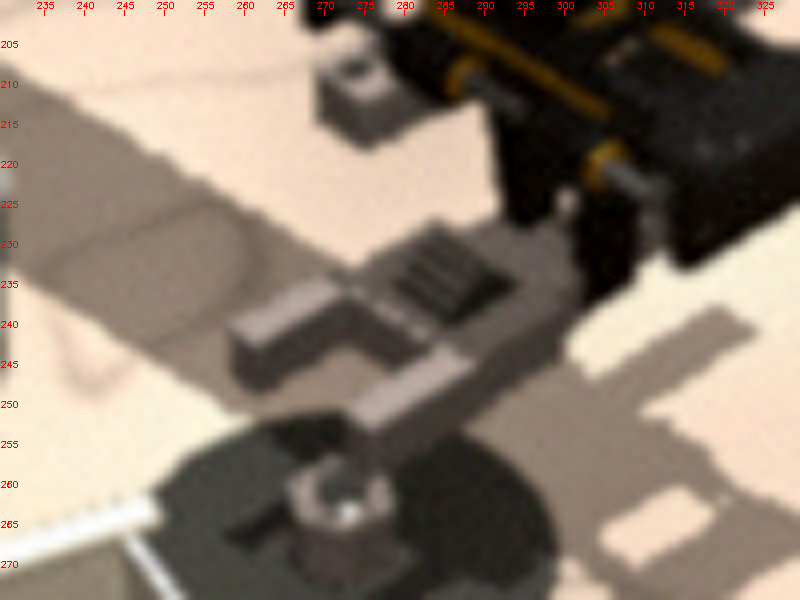

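View pics/t15.png

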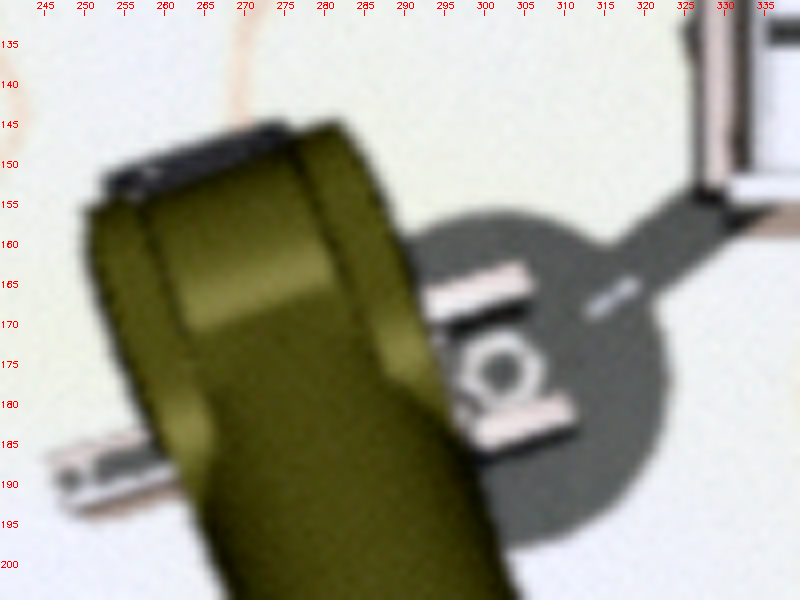

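```bash
python3 - <<'E'
from h import *
c=cam("top")
A=onz(c,305.9,166.7,.087)[:2];B=onz(c,309.9,178.9,.087)[:2];d=A-B
print(A,B,np.linalg.norm(d)*1e3,np.degrees(np.arctan2(d[1],d[0])))
t=np.radians(-71.2);X=np.array([np.cos(t),np.sin(t)]);Y=np.array([-X[1],X[0]])
print("mouth",A-.02*X-.015*Y)
N=np.array([.5858,-.0297]);m=A-.02*X-.015*Y;print("nut in wrench",(N-m)@X*1e3,(N-m)@Y*1e3)
crop2(c,285,155,325,190,19,"pics/t16.png")
E
```

```text
[ 0.60778543 -0.03824258] [ 0.56993971 -0.05135525] 40.052968481652194 19.110021728940875
mouth [ 0.58714037 -0.02414358]
nut in wrench 4.828026034046386 -3.059509209463565
```

View pics/t16.png

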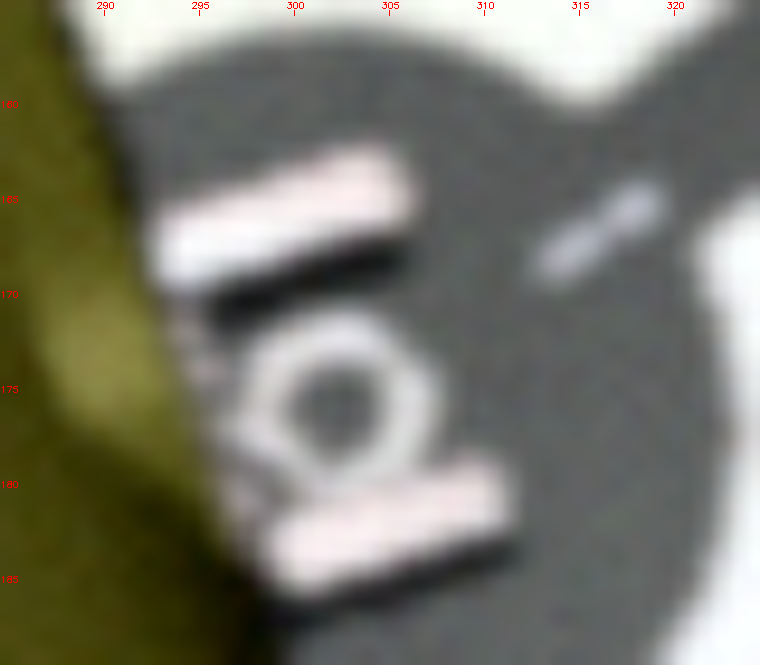

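```bash
python3 - <<'E'
from h import *
s=cam("scene")
N=np.array([.5864,-.0318]);t=np.radians(-71.2);X=np.array([np.cos(t),np.sin(t)]);Y=np.array([-X[1],X[0]])
A=onz(s,273.2,251.2,.087)[:2];m=A-.02*X-.015*Y;print(A,"nut in wrench",(N-m)@X*1e3,(N-m)@Y*1e3)
crop2(s,250,230,290,260,19,"pics/s16.png")
E
```

```text
[ 0.61487518 -0.04008881] nut in wrench 2.9768347311076493 -9.284811785310625
```

View pics/s16.png

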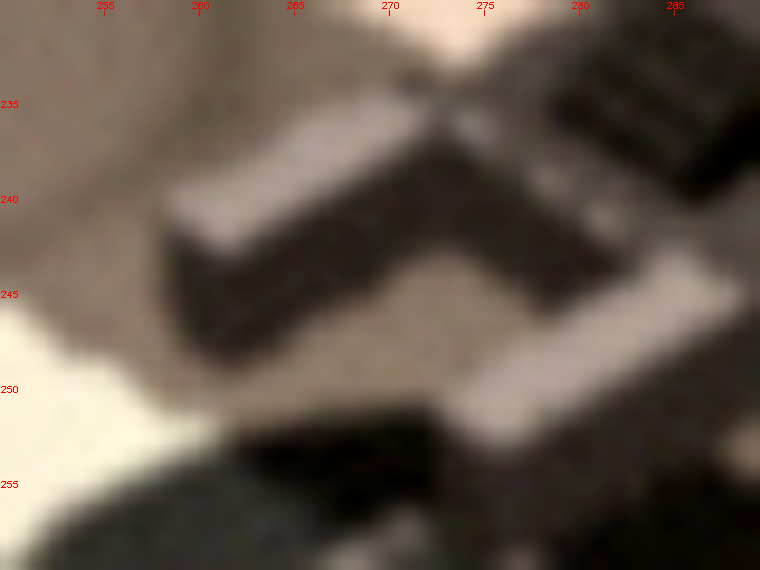

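send_rows(steps=[[[0, 0.001, 0.008], [0, 0, 0], 0.015], [[0, 0.002, 0.016], [0, 0, 0], 0.015], [[0, 0.0025, 0.024], [0, 0, 0], 0.015], [[0, 0.0025, 0.031], [0, 0, 0], 0.015], [[0, 0.0025, 0.031], [0, 0, 0], 0.015]])

```text
time_s: 10.73
tool_pos: [0.5592, 0.0554, 0.0124]
tool_rot: [-179.9, 0.2, 18.7]
force: [-0.3, -1.2, -5.0]
grip_width: 0.0236
```

```bash
python3 st.py; python3 - <<'E'
from h import *
c=cam("top");s=cam("scene")
crop2(s,240,215,320,275,10,"pics/s17.png")
crop2(c,280,155,325,190,17,"pics/t17.png")
E
```

```text
10.73 [0.5592 0.0554 0.0124] [-179.93    0.22   18.69] F [-0.3 -1.2 -5. ] M [ 0.07 -0.06  0.01] w 0.0236 q [ 27.  23. -42. 106.  18.  58.  -3.]
```

View pics/s17.png

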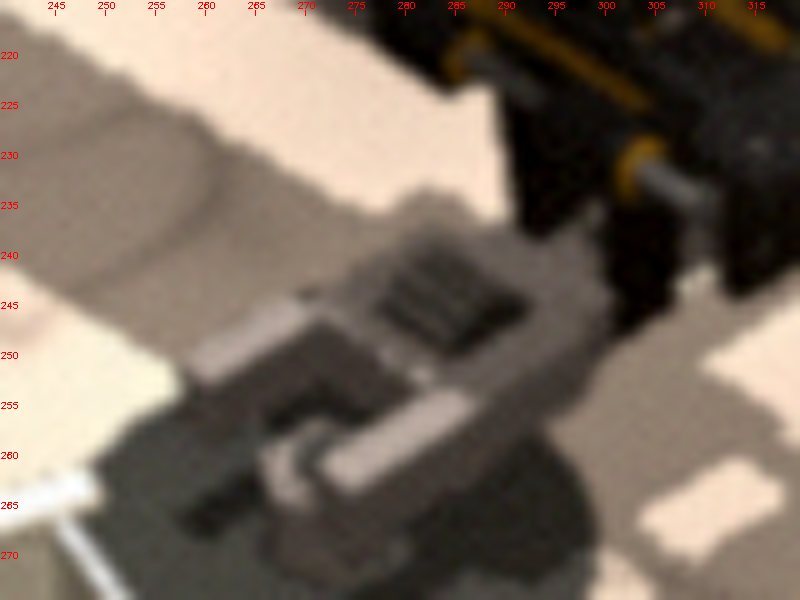

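View pics/t17.png

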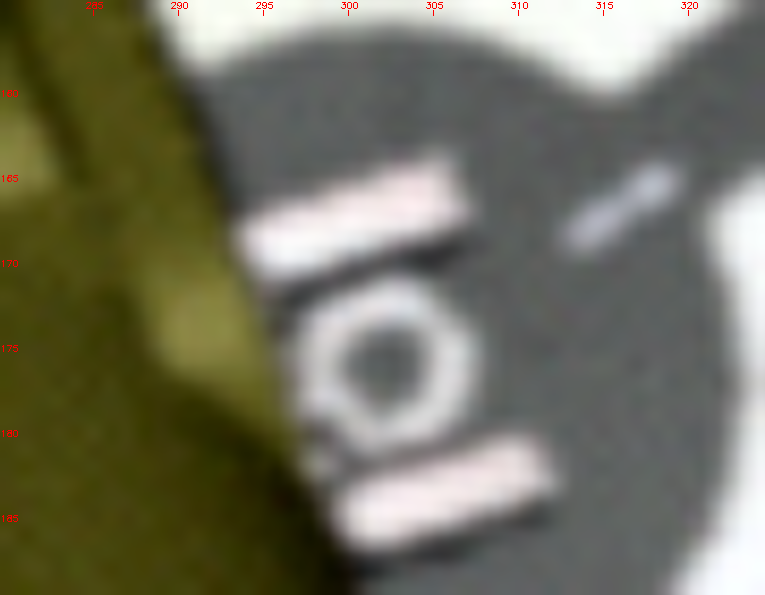

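```bash
python3 - <<'E'
from h import *
c=cam("top");s=cam("scene");print(np.round(env.get_obs()['tool_pos'],4))
t=np.radians(-71.3);X=np.array([np.cos(t),np.sin(t)]);Y=np.array([-X[1],X[0]])
for z in(.0536,.050):
  for cc,N,p in((c,[.5858,-.0297],(306.9,167.6)),(s,[.5864,-.0318],(271,260.5))):
    A=onz(cc,*p,z)[:2];m=A-.02*X-.015*Y;print(z,A,"nut in wrench",(N-m)@X*1e3,(N-m)@Y*1e3)
  A=onz(c,306.9,167.6,z)[:2];B=onz(c,310.7,180.2,z)[:2];d=A-B;print(np.linalg.norm(d),np.degrees(np.arctan2(d[1],d[0])))
E
```

```text
[0.5613 0.056  0.015 ]
0.0536 [ 0.60937626 -0.0428779 ] nut in wrench -0.04109730248028783 -3.1066687705217344
0.0536 [ 0.60916753 -0.04424605] nut in wrench 0.9114076614026401 -2.575277291364628
0.041862549472459654 17.74170894033892
0.05 [ 0.60984431 -0.04303708] nut in wrench -0.3419424704528235 -3.4989784797205146
0.05 [ 0.60546103 -0.04276567] nut in wrench 3.501993927645 0.46092978189663375
0.04195013309227834 17.74170894033893
```

send_rows(steps=[[[0, -0.002, 0.002], [0, 0, 0], 0.015], [[0, -0.002, 0.008], [0, 0, 0], 0.015], [[0, -0.002, 0.014], [0, 0, 0], 0.015], [[0, -0.002, 0.018], [0, 0, 0], 0.015], [[0, -0.002, 0.02], [0, 0, 0], 0.015]])

```text
time_s: 11.35
tool_pos: [0.5596, 0.0575, -0.0063]
tool_rot: [-180.0, 0.1, 18.7]
force: [-0.0, -0.4, -4.9]
grip_width: 0.0233
```

```bash
python3 st.py; python3 - <<'E'
from h import *
c=cam("top");s=cam("scene")
crop2(s,240,215,320,275,10,"pics/s18.png")
crop2(c,280,155,325,190,17,"pics/t18.png")
E
```

```text
11.35 [ 0.5596  0.0575 -0.0063] [-1.7998e+02  1.0000e-01  1.8700e+01] F [-0.  -0.4 -4.9] M [ 0.09 -0.05 -0.02] w 0.0233 q [ 26.  25. -41. 107.  19.  56.  -5.]
```

View pics/s18.png

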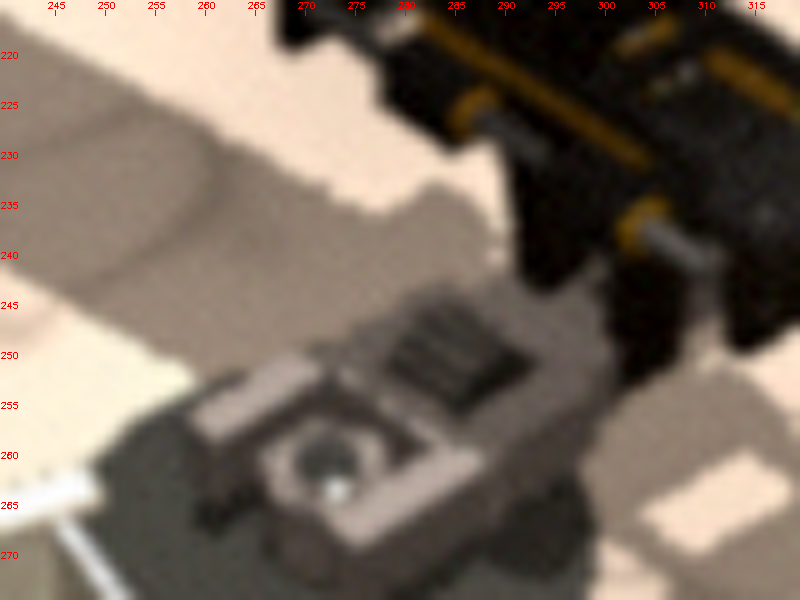

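View pics/t18.png

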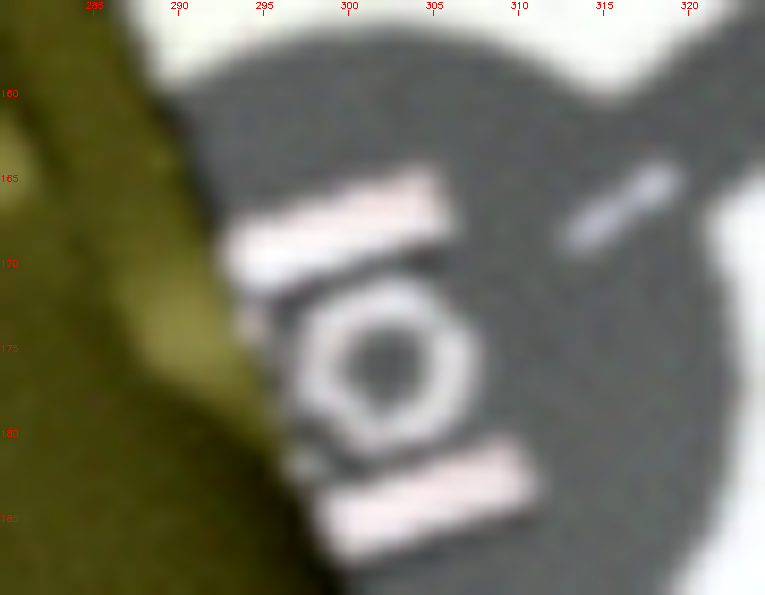

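send_rows(steps=[[[0, 0, 0.002], [0, 0, 0], 0.015], [[0, 0, 0.004], [0, 0, 0], 0.015], [[0, 0, 0.006], [0, 0, 0], 0.015], [[0, 0, 0.008], [0, 0, 0], 0.015], [[0, 0, 0.008], [0, 0, 0], 0.015]])

```text
time_s: 11.87
tool_pos: [0.5601, 0.0576, -0.0136]
tool_rot: [-180.0, 0.0, 18.7]
force: [-1.3, 0.9, -4.8]
grip_width: 0.0234
```

send_rows(steps=[[[0, 0, 0.001], [0, 0, 0], 0.015], [[0, 0, 0.001], [0, 0, 0], 0.015], [[0, 0, 0.002], [0, 0, 0], 0.015], [[0, 0, 0.002], [0, 0, 0], 0.015], [[0, 0, 0.002], [0, 0, 0], 0.015]])

```text
time_s: 12.28
tool_pos: [0.5603, 0.0577, -0.0152]
tool_rot: [180.0, 0.0, 18.7]
force: [-0.4, 0.3, -4.7]
grip_width: 0.0232
```

send_rows(steps=[[[-0.0006, 0.0002, 0], [0, 0, 0], 0.015], [[-0.0012, 0.0004, 0], [0, 0, 0], 0.015], [[-0.0018, 0.0006, 0], [0, 0, 0], 0.015], [[-0.0024, 0.0008, 0], [0, 0, 0], 0.015], [[-0.0025, 0.001, 0], [0, 0, 0], 0.015]])

```text
time_s: 12.7
tool_pos: [0.5582, 0.0558, -0.0152]
tool_rot: [180.0, 0.0, 18.7]
force: [-0.2, -0.4, -4.6]
grip_width: 0.0238
```

send_rows(steps=[[[-0.0004, 0, 0], [0, 0, 0], 0.015], [[-0.0004, 0, 0], [0, 0, 0], 0.015], [[-0.0008, 0, 0], [0, 0, 0], 0.015], [[-0.0008, 0, 0], [0, 0, 0], 0.015], [[-0.0008, 0, 0], [0, 0, 0], 0.015]])

```text
time_s: 13.12
tool_pos: [0.5575, 0.0557, -0.0152]
tool_rot: [180.0, 0.0, 18.7]
force: [0.1, 0.8, -4.6]
grip_width: 0.0236
```

send_rows(steps=[[[-0.0005, 0, 0], [0, 0, 0], 0.015], [[-0.0005, 0, 0], [0, 0, 0], 0.015], [[-0.001, 0, 0], [0, 0, 0], 0.015], [[-0.001, 0, 0], [0, 0, 0], 0.015], [[-0.001, 0, 0], [0, 0, 0], 0.015]])

```text
time_s: 13.53
tool_pos: [0.5566, 0.0553, -0.0152]
tool_rot: [180.0, 0.0, 18.7]
force: [0.3, -0.4, -4.3]
grip_width: 0.0234
```

```bash
python3 st.py; python3 - <<'E'
from h import *
c=cam("top");s=cam("scene")
crop2(s,240,235,300,280,13,"pics/s19.png")
crop2(c,280,155,325,190,17,"pics/t19.png")
E
```

```text
13.53 [ 0.5566  0.0553 -0.0152] [179.99   0.    18.7 ] F [ 0.3 -0.4 -4.3] M [ 0.08 -0.09 -0.03] w 0.0234 q [ 26.  25. -41. 107.  20.  55.  -5.]
```

View pics/s19.png

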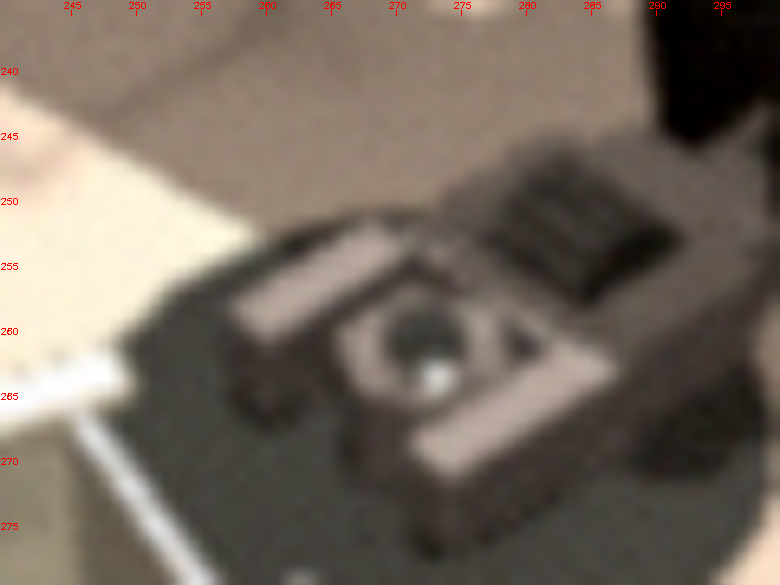

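View pics/t19.png

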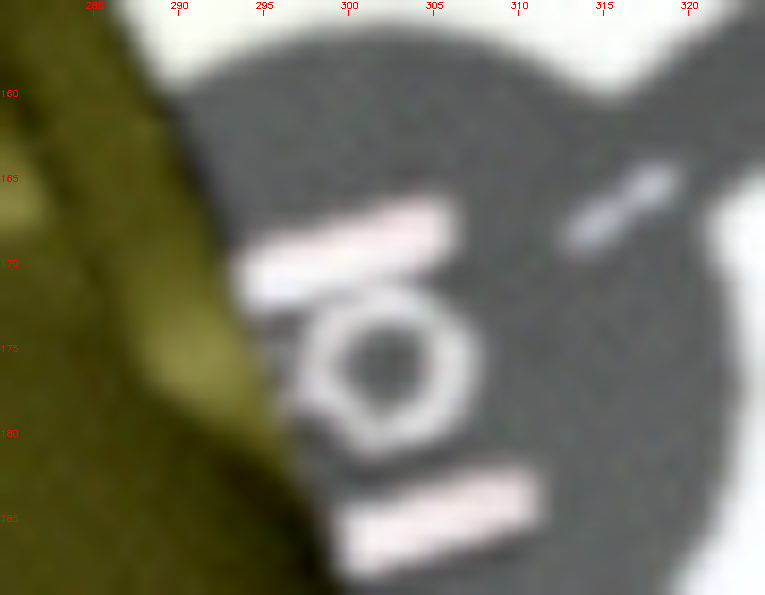

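send_rows(steps=[[[-0.0004, 0.0002, 0], [0, 0, 0], 0.015], [[-0.0004, 0.0004, 0], [0, 0, 0], 0.015], [[-0.0008, 0.0005, 0], [0, 0, 0], 0.015], [[-0.0008, 0.0005, 0], [0, 0, 0], 0.015], [[-0.0008, 0.0005, 0], [0, 0, 0], 0.015]])

```text
time_s: 14.05
tool_pos: [0.556, 0.0546, -0.0152]
tool_rot: [180.0, 0.0, 18.7]
force: [0.4, 0.1, -4.7]
grip_width: 0.0233
```

send_rows(steps=[[[-0.0004, 0, 0], [0, 0, 0], 0.015], [[-0.0004, 0, 0], [0, 0, 0], 0.015], [[-0.0008, 0, 0], [0, 0, 0], 0.015], [[-0.0008, 0, 0], [0, 0, 0], 0.015], [[-0.0008, 0, 0], [0, 0, 0], 0.015]])

```text
time_s: 14.47
tool_pos: [0.5557, 0.0545, -0.015]
tool_rot: [180.0, -0.1, 18.7]
force: [2.0, 0.2, -5.3]
grip_width: 0.0234
```

send_rows(steps=[[[0.0003, 0, 0.0005], [0, 0, 0], 0.015], [[0.0003, 0, 0.001], [0, 0, 0], 0.015], [[0.0003, 0, 0.0015], [0, 0, 0], 0.015], [[0.0003, 0, 0.002], [0, 0, 0], 0.015], [[0.0003, 0, 0.002], [0, 0, 0], 0.015]])

```text
time_s: 14.88
tool_pos: [0.5557, 0.0546, -0.0171]
tool_rot: [180.0, -0.0, 18.7]
force: [2.1, 1.2, -3.3]
grip_width: 0.0236
```

send_rows(steps=[[[0, 0, 0.0004], [0, 0, 0], 0.015], [[0, 0, 0.0007], [0, 0, 0], 0.015], [[0, 0, 0.0007], [0, 0, 0], 0.03], [[0, 0, 0.0007], [0, 0, 0], 0.05], [[0, 0, 0.0007], [0, 0, 0], 0.06]])

```text
time_s: 15.3
tool_pos: [0.5556, 0.0544, -0.0178]
tool_rot: [180.0, -0.0, 18.7]
force: [0.3, 0.3, 0.8]
grip_width: 0.0357
```

send_rows(steps=[[[0, 0, 0], [0, 0, 0], 0.07], [[0, 0, 0], [0, 0, 0], 0.07], [[0, 0, -0.01], [0, 0, 0], 0.07], [[0, 0, -0.035], [0, 0, 0], 0.07], [[0, 0, -0.07], [0, 0, 0], 0.07]])

```text
time_s: 15.72
tool_pos: [0.553, 0.0543, 0.0509]
tool_rot: [-179.9, 0.3, 18.7]
force: [0.6, -0.6, 0.1]
grip_width: 0.0665
```

```bash
python3 - <<'E'
import json,numpy as np
from p import *
t=np.radians(18.703);X=np.array([np.cos(t),np.sin(t)]);Y=np.array([np.sin(t),-np.cos(t)])
p=np.array([.55996,.05868])-.0056*X+.002*Y
json.dump([p[0],p[1],.0513,18.703],open('cmd.json','w'));print(p)
rows(line([.5636,.0181,.035,18.703],4),0)
E
python3 - <<'E'
from h import *
c=cam("top");s=cam("scene")
crop2(s,240,215,340,290,8,"pics/s20.png")
crop2(c,240,150,325,210,9,"pics/t20.png")
E
```

```text
[0.55529704 0.0549899 ]
[[[-0.001,0.0094,0.0041],[0,0,-0.0],0],[[-0.002,0.0188,0.0081],[0,0,-0.0],0],[[-0.003,0.0282,0.0122],[0,0,-0.0],0],[[-0.004,0.0376,0.0163],[0,0,-0.0],0],[[-0.004,0.0376,0.0163],[0,0,-0.0],0]]
```

View pics/s20.png

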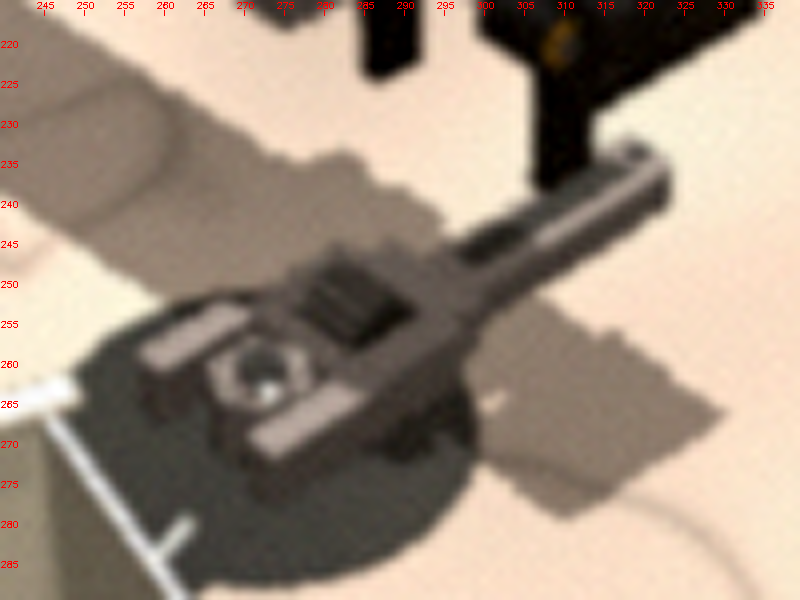

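View pics/t20.png

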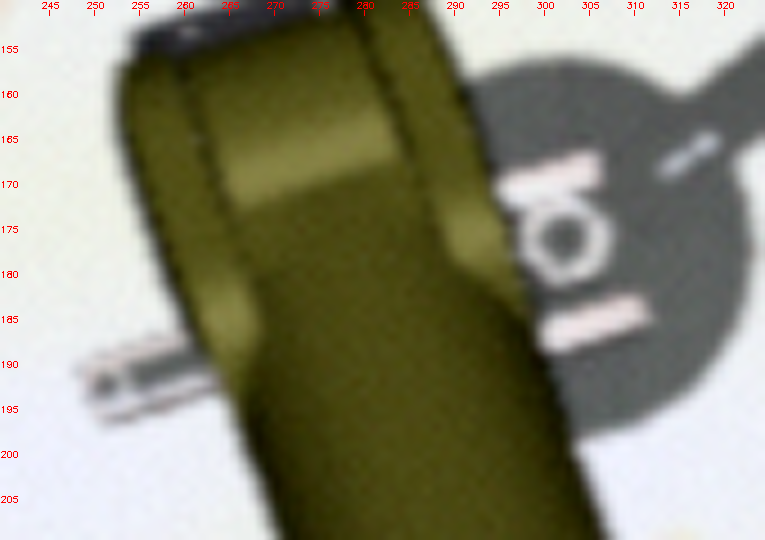

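send_rows(steps=[[[-0.001, 0.0094, 0.004], [0, 0, 0], 0], [[-0.002, 0.0188, 0.008], [0, 0, 0], 0], [[-0.003, 0.0282, 0.012], [0, 0, 0], 0], [[-0.004, 0.0376, 0.016], [0, 0, 0], 0], [[-0.004, 0.0376, 0.016], [0, 0, 0], 0]], grip_force=60)

```text
time_s: 16.23
tool_pos: [0.5628, 0.0136, 0.0337]
tool_rot: [-180.0, 0.2, 18.5]
force: [-0.2, -0.5, 1.1]
grip_width: 0.0446
```

```bash
python3 st.py; python3 - <<'E'
from h import *
s=cam("scene");print(onz(s,285,252,.034))
crop2(s,240,215,340,290,8,"pics/s21.png",[proj(s,env.get_obs()['tool_pos']+[0,0,.02]),proj(s,[.5662,.0105,.034])])
E
```

```text
16.23 [0.5628 0.0136 0.0337] [-179.99    0.23   18.46] F [-0.2 -0.5  1.1] M [-0.02 -0.11 -0.02] w 0.0446 q [ 31.  21. -42. 105.  16.  60.   2.]
[0.57389959 0.00928994 0.034     ]
```

View pics/s21.png

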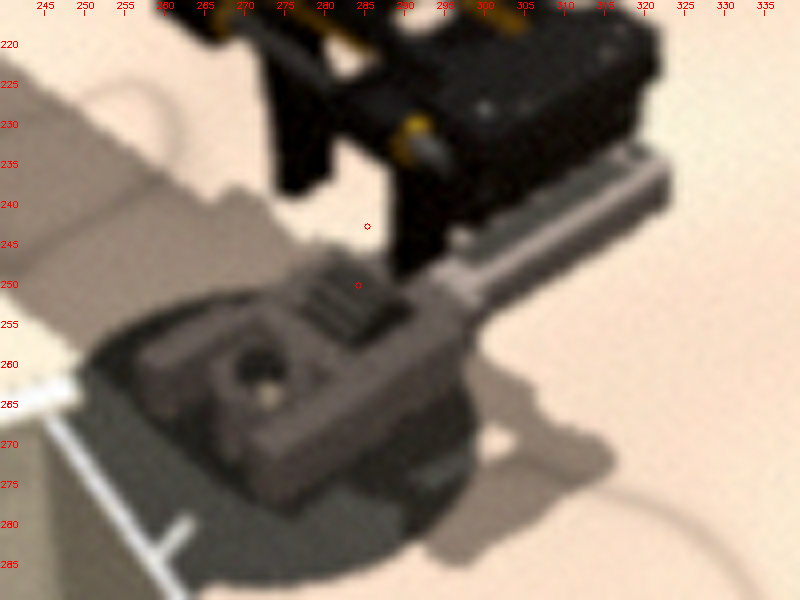

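send_rows(steps=[[[0, 0, 0], [0, 0, 0], 0], [[0, 0, 0], [0, 0, 0], 0], [[0, 0, 0.005], [0, 0, 0], 0], [[0, 0, 0.01], [0, 0, 0], 0], [[0, 0, 0.015], [0, 0, 0], 0]])

```text
time_s: 16.7
tool_pos: [0.5637, 0.018, 0.0207]
tool_rot: [180.0, 0.0, 18.7]
force: [-0.1, 0.3, -0.8]
grip_width: 0.0073
```

send_rows(steps=[[[0, 0, 0], [0, 0, 0], 0], [[0, 0, 0.001], [0, 0, 0], 0], [[0, 0, 0.002], [0, 0, 0], 0], [[0, 0, 0.003], [0, 0, 0], 0], [[0, 0, 0.003], [0, 0, 0], 0]])

```text
time_s: 17.12
tool_pos: [0.5638, 0.0176, 0.0181]
tool_rot: [180.0, 0.0, 18.7]
force: [-0.2, -0.0, 0.7]
grip_width: 0.0005
```

send_rows(steps=[[[0, 0, 0.0006], [0, 0, 0], 0], [[0, 0, 0.0012], [0, 0, 0], 0], [[0, 0, 0.0018], [0, 0, 0], 0], [[0, 0, 0.0024], [0, 0, 0], 0], [[0, 0, 0.003], [0, 0, 0], 0]])

```text
time_s: 17.53
tool_pos: [0.5638, 0.0176, 0.0151]
tool_rot: [180.0, 0.0, 18.7]
force: [-0.4, 0.2, -0.3]
grip_width: 0.0003
```

send_rows(steps=[[[0, 0, 0], [0, 0, 0], 0], [[0, 0, 0.0005], [0, 0, 0], 0], [[0, 0, 0.001], [0, 0, 0], 0], [[0, 0, 0.001], [0, 0, 0], 0], [[0, 0, 0.001], [0, 0, 0], 0]])

```text
time_s: 17.95
tool_pos: [0.5638, 0.0176, 0.0141]
tool_rot: [-180.0, 0.0, 18.7]
force: [-0.6, 0.3, 0.0]
grip_width: 0.0003
```

send_rows(steps=[[[0, 0, 0.0004], [0, 0, 0], 0], [[0, 0, 0.0008], [0, 0, 0], 0], [[0, 0, 0.0012], [0, 0, 0], 0], [[0, 0, 0.0015], [0, 0, 0], 0], [[0, 0, 0.0015], [0, 0, 0], 0]])

```text
time_s: 18.37
tool_pos: [0.5637, 0.0176, 0.0125]
tool_rot: [180.0, 0.0, 18.7]
force: [-0.6, 0.0, 0.3]
grip_width: 0.0005
```

send_rows(steps=[[[0, 0, 0.0004], [0, 0, 0], 0], [[0, 0, 0.0008], [0, 0, 0], 0], [[0, 0, 0.0012], [0, 0, 0], 0], [[0, 0, 0.0015], [0, 0, 0], 0], [[0, 0, 0.0015], [0, 0, 0], 0]])

```text
time_s: 18.78
tool_pos: [0.5639, 0.0176, 0.0116]
tool_rot: [180.0, 0.0, 18.7]
force: [-1.1, 0.2, 5.1]
grip_width: 0.0002
```

```bash
python3 st.py; python3 - <<'E'
from h import *
s=cam("scene")
crop2(s,250,215,320,275,11,"pics/s22.png")
E
```

```text
18.78 [0.5639 0.0176 0.0116] [179.98   0.    18.7 ] F [-1.1  0.2  5.1] M [-0.1   0.23 -0.01] w 0.0002 q [ 30.  23. -41. 106.  18.  58.   1.]
```

View pics/s22.png

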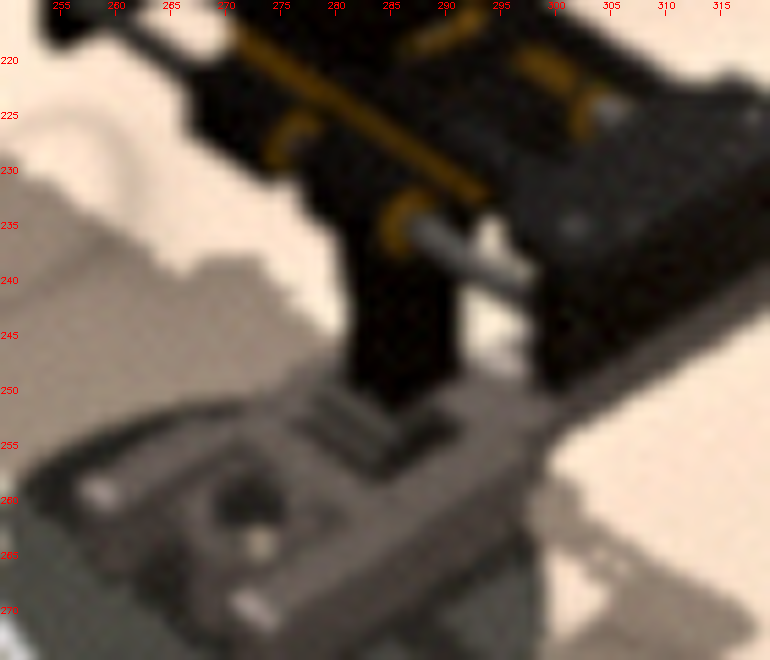

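send_rows(steps=[[[0, 0, 0.0004], [0, 0, 0], 0], [[0, 0, 0.0008], [0, 0, 0], 0], [[0, 0, 0.0011], [0, 0, 0], 0], [[0, 0, 0.0011], [0, 0, 0], 0], [[0, 0, 0.0011], [0, 0, 0], 0]])

```text
time_s: 19.25
tool_pos: [0.564, 0.0176, 0.0114]
tool_rot: [179.9, 0.0, 18.7]
force: [-5.0, -0.9, 12.5]
grip_width: 0.0009
```

send_rows(steps=[[[0, 0.003, 0.0004], [0, 0, 0], 0], [[0, 0.007, 0.0004], [0, 0, 0], 0], [[0, 0.011, 0.0004], [0, 0, 0], 0], [[0, 0.014, 0.0004], [0, 0, 0], 0], [[0, 0.015, 0.0004], [0, 0, 0], 0]])

```text
time_s: 19.67
tool_pos: [0.5676, 0.007, 0.0113]
tool_rot: [-179.8, 0.1, 18.8]
force: [-8.2, 5.0, 16.8]
grip_width: 0.0005
```

```bash
python3 st.py; python3 - <<'E'
from h import *
c=cam("top");s=cam("scene")
crop2(s,250,215,320,275,11,"pics/s23.png")
crop2(c,280,155,325,190,17,"pics/t23.png")
E
```

```text
19.67 [0.5676 0.007  0.0113] [-1.7979e+02  7.0000e-02  1.8790e+01] F [-8.2  5.  16.8] M [ 1.28  1.85 -0.02] w 0.0005 q [ 31.  24. -41. 105.  18.  58.   2.]
```

View pics/s23.png

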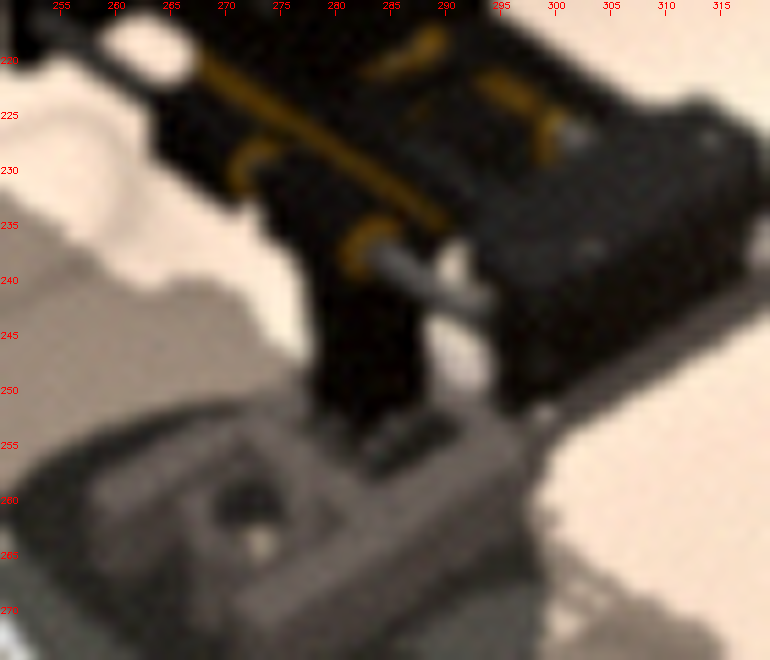

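View pics/t23.png

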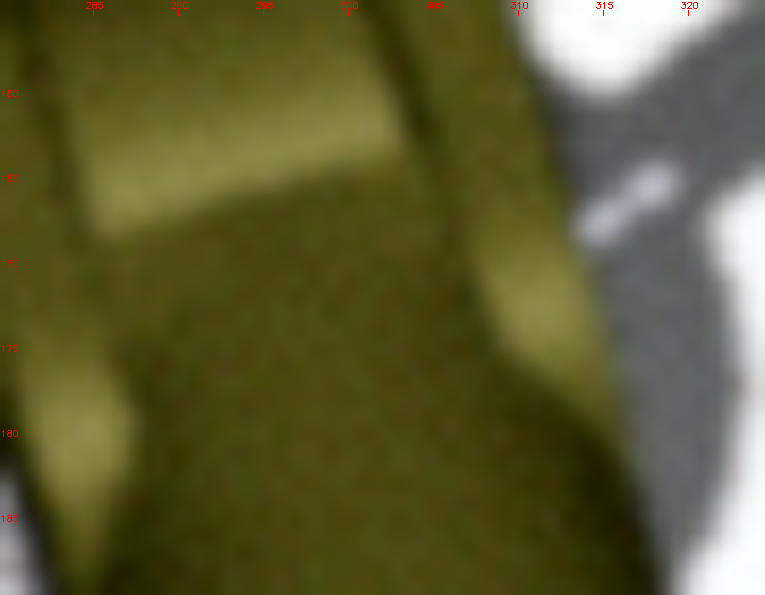

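send_rows(steps=[[[0, 0.001, -0.0002], [0, 0, 0], 0], [[0, 0.002, -0.0002], [0, 0, 0], 0], [[0, 0.003, -0.0002], [0, 0, 0], 0], [[0, 0.004, -0.0002], [0, 0, 0], 0], [[0, 0.004, -0.0002], [0, 0, 0], 0]])

```text
time_s: 20.18
tool_pos: [0.5688, 0.0035, 0.0114]
tool_rot: [-179.8, 0.1, 18.8]
force: [-7.3, 4.5, 16.0]
grip_width: 0.0004
```

send_rows(steps=[[[0, 0, -0.008], [0, 0, 0], 0], [[0, -0.006, -0.01], [0, 0, 0], 0], [[0, -0.014, -0.01], [0, 0, 0], 0], [[0, -0.02, -0.008], [0, 0, 0], 0], [[0, -0.02, -0.003], [0, 0, 0], 0]])

```text
time_s: 20.6
tool_pos: [0.5632, 0.0207, 0.0129]
tool_rot: [-180.0, -0.0, 18.8]
force: [0.4, -0.4, -0.8]
grip_width: 0.0003
```

```bash
python3 st.py; python3 - <<'E'
from h import *
c=cam("top");s=cam("scene")
crop2(s,250,215,320,275,11,"pics/s24.png")
crop2(c,280,155,325,190,17,"pics/t24.png")
E
```

```text
20.6 [0.5632 0.0207 0.0129] [-1.7998e+02 -5.0000e-02  1.8830e+01] F [ 0.4 -0.4 -0.8] M [ 0.03 -0.13  0.03] w 0.0003 q [ 30.  23. -41. 106.  18.  58.   0.]
```

View pics/s24.png

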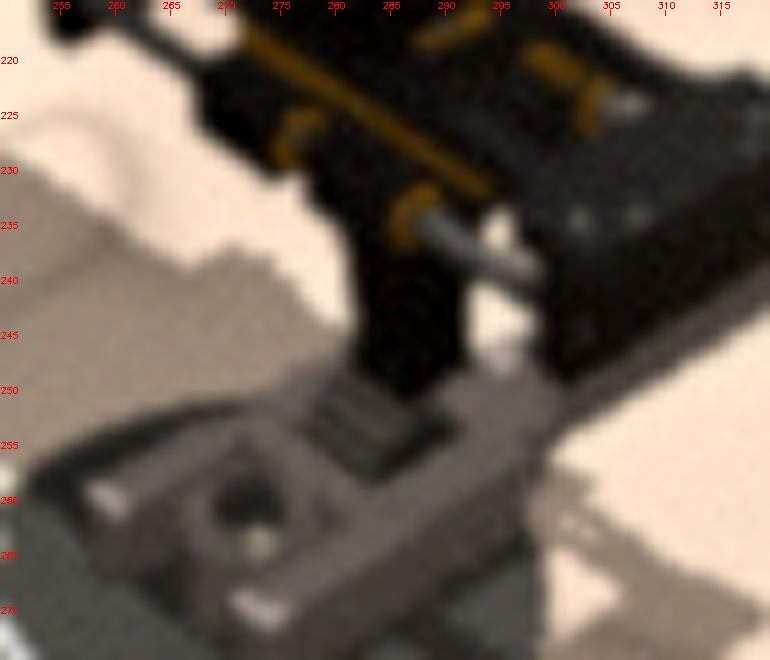

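View pics/t24.png

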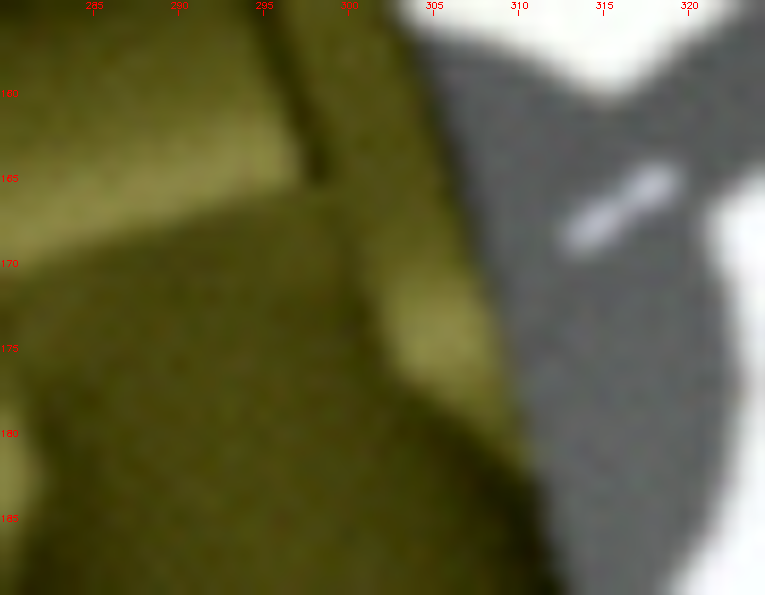

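send_rows(steps=[[[0, 0.001, 0.002], [0, 0, 0], 0], [[0, 0.001, 0.003], [0, 0, 0], 0], [[0, 0.004, 0.003], [0, 0, 0], 0], [[0, 0.008, 0.003], [0, 0, 0], 0], [[0, 0.012, 0.003], [0, 0, 0], 0]])

```text
time_s: 21.12
tool_pos: [0.5662, 0.0107, 0.0113]
tool_rot: [-179.8, 0.1, 18.8]
force: [-8.3, 6.9, 16.2]
grip_width: 0.0005
```

send_rows(steps=[[[0, 0.003, 0], [0, 0, 0], 0], [[0, 0.006, 0], [0, 0, 0], 0], [[0, 0.008, 0], [0, 0, 0], 0], [[0, 0.009, 0], [0, 0, 0], 0], [[0, 0.009, 0], [0, 0, 0], 0]])

```text
time_s: 21.53
tool_pos: [0.5696, 0.0009, 0.0112]
tool_rot: [-179.9, 0.1, 18.7]
force: [-6.5, 4.2, 14.6]
grip_width: 0.0004
```

send_rows(steps=[[[0, 0, -0.008], [0, 0, 0], 0], [[0, -0.006, -0.01], [0, 0, 0], 0], [[0, -0.014, -0.01], [0, 0, 0], 0], [[0, -0.021, -0.008], [0, 0, 0], 0], [[0, -0.021, -0.003], [0, 0, 0], 0]])

```text
time_s: 21.95
tool_pos: [0.5631, 0.0208, 0.0128]
tool_rot: [-180.0, -0.0, 18.8]
force: [0.8, -0.3, -0.0]
grip_width: 0.0005
```

```bash
python3 st.py; python3 - <<'E'
from h import *
s=cam("scene")
crop2(s,250,235,300,275,15,"pics/s25.png")
E
```

```text
21.95 [0.5631 0.0208 0.0128] [-1.7997e+02 -4.0000e-02  1.8840e+01] F [ 0.8 -0.3 -0. ] M [ 0.05 -0.13 -0.05] w 0.0005 q [ 30.  23. -41. 106.  18.  58.   0.]
```

View pics/s25.png

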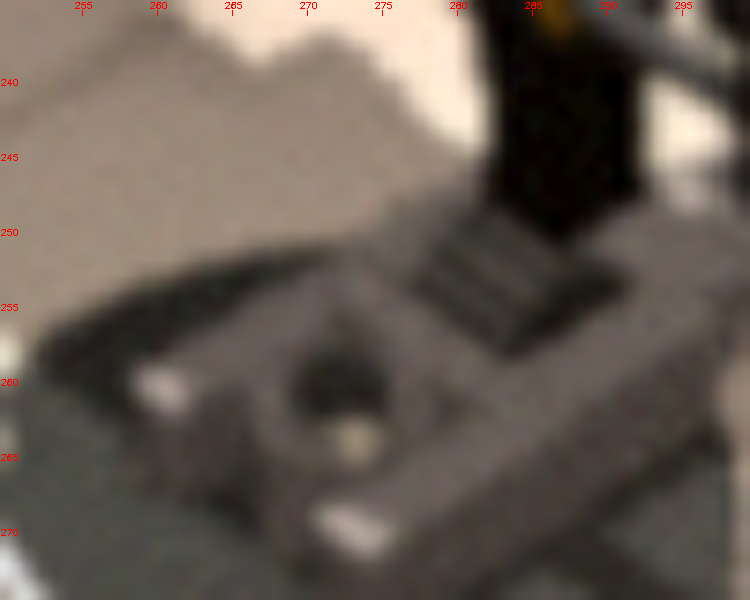

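send_rows(steps=[[[0, 0.001, 0.002], [0, 0, 0], 0], [[0, 0.001, 0.003], [0, 0, 0], 0], [[0, 0.004, 0.003], [0, 0, 0], 0], [[0, 0.008, 0.003], [0, 0, 0], 0], [[0, 0.012, 0.003], [0, 0, 0], 0]])

```text
time_s: 22.42
tool_pos: [0.566, 0.0111, 0.0113]
tool_rot: [-179.8, 0.1, 18.8]
force: [-8.9, 5.1, 17.3]
grip_width: 0.0004
```

send_rows(steps=[[[0, 0.003, 0], [0, 0, 0], 0], [[0, 0.006, 0], [0, 0, 0], 0], [[0, 0.008, 0], [0, 0, 0], 0], [[0, 0.009, 0], [0, 0, 0], 0], [[0, 0.009, 0], [0, 0, 0], 0]])

```text
time_s: 22.83
tool_pos: [0.5694, 0.0012, 0.0112]
tool_rot: [-179.8, 0.1, 18.8]
force: [-7.1, 4.6, 15.6]
grip_width: 0.0003
```

send_rows(steps=[[[0, 0, -0.008], [0, 0, 0], 0], [[0, -0.006, -0.01], [0, 0, 0], 0], [[0, -0.014, -0.01], [0, 0, 0], 0], [[0, -0.021, -0.008], [0, 0, 0], 0], [[0, -0.021, -0.003], [0, 0, 0], 0]])

```text
time_s: 23.25
tool_pos: [0.5631, 0.0208, 0.0128]
tool_rot: [-180.0, -0.0, 18.8]
force: [0.6, 1.1, 0.3]
grip_width: 0.0001
```

```bash
python3 st.py; python3 - <<'E'
from h import *
s=cam("scene")
crop2(s,250,235,300,275,15,"pics/s26.png")
E
```

```text
23.25 [0.5631 0.0208 0.0128] [-1.7997e+02 -3.0000e-02  1.8840e+01] F [0.6 1.1 0.3] M [-0.02 -0.11 -0.02] w 0.0001 q [ 30.  23. -41. 106.  18.  58.   0.]
```

View pics/s26.png

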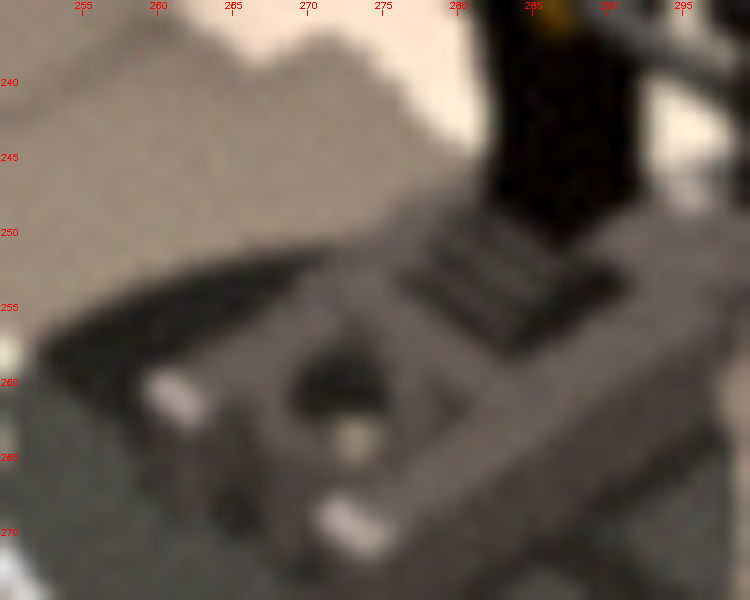

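Jaw keeps closing toward the nut. Another stroke.

send_rows(steps=[[[0, 0.001, 0.002], [0, 0, 0], 0], [[0, 0.001, 0.003], [0, 0, 0], 0], [[0, 0.004, 0.003], [0, 0, 0], 0], [[0, 0.008, 0.003], [0, 0, 0], 0], [[0, 0.012, 0.003], [0, 0, 0], 0]])

```text
time_s: 23.72
tool_pos: [0.5656, 0.0122, 0.0113]
tool_rot: [-179.7, 0.1, 18.8]
force: [-10.1, 10.9, 19.0]
grip_width: 0.0002
```

send_rows(steps=[[[0, 0.003, 0], [0, 0, 0], 0], [[0, 0.006, 0], [0, 0, 0], 0], [[0, 0.008, 0], [0, 0, 0], 0], [[0, 0.009, 0], [0, 0, 0], 0], [[0, 0.009, 0], [0, 0, 0], 0]])

```text
time_s: 24.13
tool_pos: [0.5667, 0.0089, 0.0112]
tool_rot: [-179.3, 0.2, 19.0]
force: [-13.4, 15.4, 21.2]
grip_width: 0.0003
```

send_rows(steps=[[[0, 0, -0.008], [0, 0, 0], 0], [[0, -0.006, -0.01], [0, 0, 0], 0], [[0, -0.014, -0.01], [0, 0, 0], 0], [[0, -0.021, -0.008], [0, 0, 0], 0], [[0, -0.021, -0.003], [0, 0, 0], 0]])

```text
time_s: 24.55
tool_pos: [0.5631, 0.0203, 0.0126]
tool_rot: [-180.0, -0.0, 18.8]
force: [-0.5, 0.5, -0.1]
grip_width: 0.0004
```

```bash
python3 st.py; python3 - <<'E'
from h import *
s=cam("scene")
crop2(s,250,235,300,275,15,"pics/s27.png")
E
```

```text
24.55 [0.5631 0.0203 0.0126] [-1.7998e+02 -2.0000e-02  1.8800e+01] F [-0.5  0.5 -0.1] M [ 0.01 -0.09 -0.01] w 0.0004 q [ 30.  23. -41. 106.  18.  58.   0.]
```

View pics/s27.png

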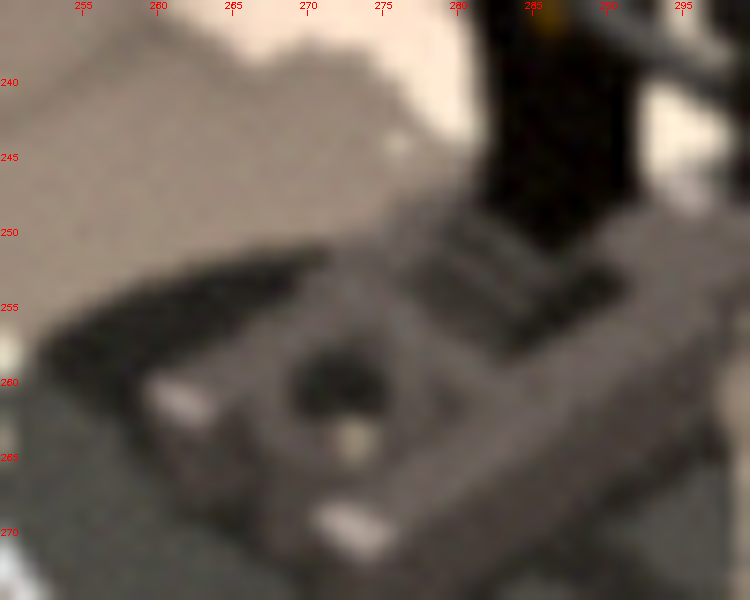

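```bash
python3 - <<'E'
import json
from p import *
# cmd: measured at rest
json.dump([.5632,.0204,.0123,18.7],open('cmd.json','w'))
c=json.load(open('cmd.json'))
P=[[c[0],c[1],.045,18.7],[c[0]-.008,c[1]+.012,.075,18.7]]
for i in range(3): 
    f=(i+1)/3; P.append([P[1][0]+(.500-P[1][0])*f,P[1][1]+(.108-P[1][1])*f,.075,18.7])
rows(P,0)
E
```

```text
[[[0.0,0.0,-0.0327],[0,0,-0.0],0],[[-0.0037,-0.0139,-0.0627],[0,0,-0.0],0],[[-0.0131,-0.0437,-0.0627],[0,0,-0.0],0],[[-0.0224,-0.0735,-0.0627],[0,0,-0.0],0],[[-0.0318,-0.1032,-0.0627],[0,0,-0.0],0]]
```

send_rows(steps=[[[0, 0, -0.0327], [0, 0, 0], 0], [[-0.0037, -0.0139, -0.0627], [0, 0, 0], 0], [[-0.0131, -0.0437, -0.0627], [0, 0, 0], 0], [[-0.0224, -0.0735, -0.0627], [0, 0, 0], 0], [[-0.0318, -0.1032, -0.0627], [0, 0, 0], 0]])

```text
time_s: 25.02
tool_pos: [0.4999, 0.1062, 0.0754]
tool_rot: [180.0, -0.0, 18.6]
force: [-0.2, -0.2, 0.4]
grip_width: 0.0007
```

```bash
python3 st.py; python3 - <<'E'
from h import *
c=cam("top");s=cam("scene")
crop2(s,245,215,325,280,9,"pics/s28.png")
crop2(c,240,150,325,210,9,"pics/t28.png")
E
```

```text
25.02 [0.4999 0.1062 0.0754] [ 1.7997e+02 -1.0000e-02  1.8590e+01] F [-0.2 -0.2  0.4] M [ 0.   -0.11  0.01] w 0.0007 q [ 29.  12. -47. 110.  10.  62.  -4.]
```

View pics/s28.png

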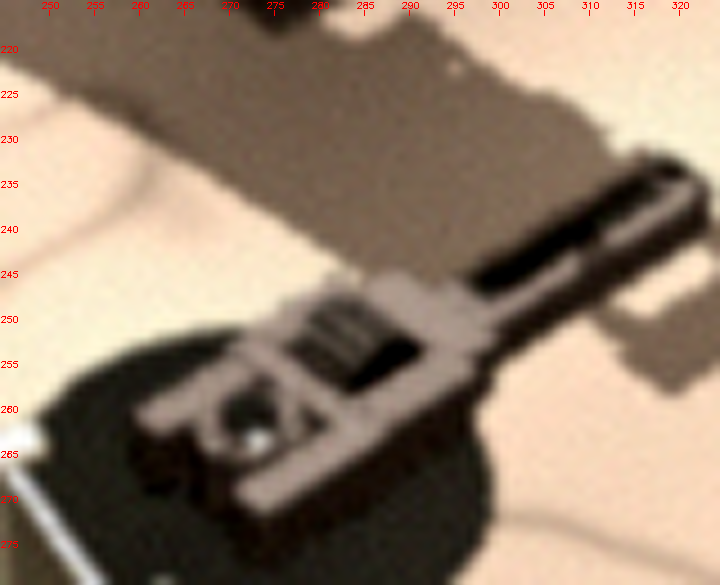

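View pics/t28.png

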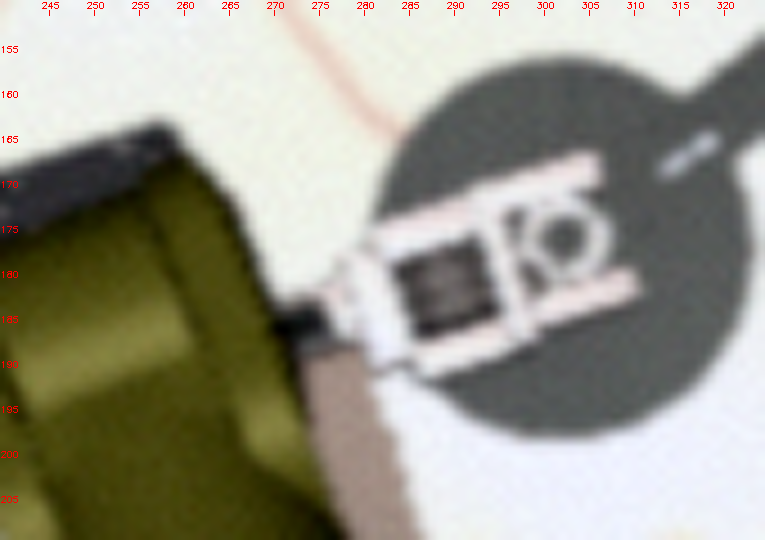

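send_rows(steps=[[[0, 0, 0.025], [0, 0, 0], 0], [[0, 0, 0.05], [0, 0, 0], 0], [[0, 0, 0.07], [0, 0, 0], 0], [[0, 0, 0.083], [0, 0, 0], 0], [[0, 0, 0.087], [0, 0, 0], 0]])

```text
time_s: 25.53
tool_pos: [0.4985, 0.105, -0.0141]
tool_rot: [-179.9, 0.2, 18.7]
force: [0.1, -0.3, 0.3]
grip_width: 0.0003
```

```bash
python3 st.py; python3 - <<'E'
from h import *
s=cam("scene")
crop2(s,245,195,335,270,8,"pics/s29.png")
E
```

```text
25.53 [ 0.4985  0.105  -0.0141] [-179.94    0.25   18.66] F [ 0.1 -0.3  0.3] M [ 0.   -0.1  -0.05] w 0.0003 q [ 25.  20. -45. 114.  17.  53. -10.]
```

View pics/s29.png

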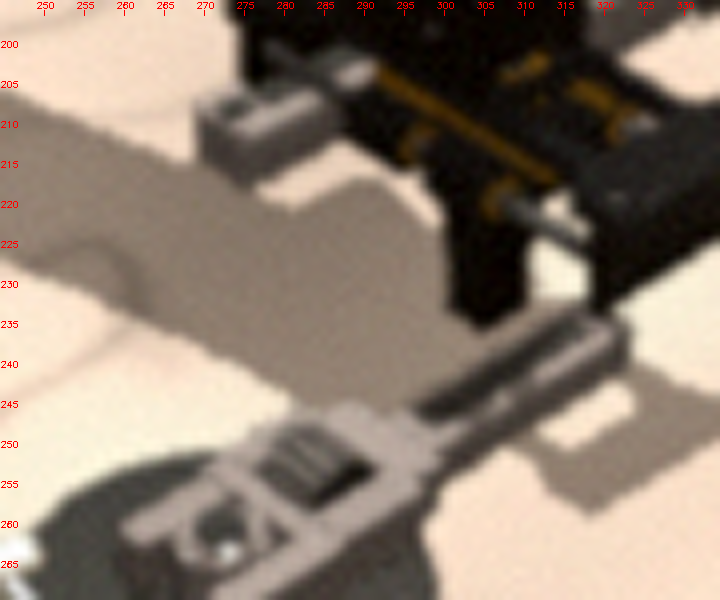

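```bash
cat > arc.py <<'E'
import sys
from p import *
N=np.array([.5858,-.0305])
def arc(daz,n=5,R=None,yawoff=99.65):
    c=json.load(open('cmd.json'));d=np.array(c[:2])-N;a=np.degrees(np.arctan2(d[1],d[0]));R=R or np.hypot(*d)
    P=[]
    for i in range(5):
        f=min(1,(i+1)/n);t=np.radians(a+daz*f);y=min(18.7,a+daz*f-yawoff)
        P.append([N[0]+R*np.cos(t),N[1]+R*np.sin(t),c[2],y])
    print("az",round(a,1),"->",round(a+daz,1),"yaw",round(P[-1][3],1));rows(P,0)
if __name__=="__main__":
    arc(*[float(v) for v in sys.argv[1:]])
E
echo '[0.5,0.108,-0.0117,18.7]'>cmd.json
python3 arc.py -6.5;python3 arc.py -8; python3 arc.py -8;python3 arc.py -8
```

```text
az 121.8 -> 115.3 yaw 15.6
[[[0.0036,-0.0008,-0.0],[0,0,-0.0],0],[[0.0072,-0.0015,-0.0],[0,0,-0.0],0],[[0.0109,-0.0021,-0.0],[0,0,0.0082],0],[[0.0145,-0.0027,-0.0],[0,0,0.0309],0],[[0.0182,-0.0032,-0.0],[0,0,0.0536],0]]
az 115.3 -> 107.3 yaw 7.6
[[[0.0045,-0.0007,-0.0],[0,0,0.028],0],[[0.009,-0.0013,-0.0],[0,0,0.0559],0],[[0.0135,-0.0017,-0.0],[0,0,0.0838],0],[[0.0181,-0.002,-0.0],[0,0,0.1117],0],[[0.0226,-0.0022,-0.0],[0,0,0.1397],0]]
az 107.3 -> 99.3 yaw -0.4
[[[0.0045,-0.0007,-0.0],[0,0,0.0277],0],[[0.009,-0.0013,-0.0],[0,0,0.0556],0],[[0.0135,-0.0017,-0.0],[0,0,0.0836],0],[[0.0181,-0.002,-0.0],[0,0,0.1115],0],[[0.0226,-0.0022,-0.0],[0,0,0.1394],0]]
az 99.3 -> 91.3 yaw -8.4
[[[0.0045,-0.0007,-0.0],[0,0,0.0278],0],[[0.009,-0.0013,-0.0],[0,0,0.0557],0],[[0.0135,-0.0017,-0.0],[0,0,0.0837],0],[[0.0181,-0.002,-0.0],[0,0,0.1116],0],[[0.0226,-0.0022,-0.0],[0,0,0.1395],0]]
```

send_rows(steps=[[[0.0036, -0.0008, 0], [0, 0, 0], 0], [[0.0072, -0.0015, 0], [0, 0, 0], 0], [[0.0109, -0.0021, 0], [0, 0, 0.0082], 0], [[0.0145, -0.0027, 0], [0, 0, 0.0309], 0], [[0.0182, -0.0032, 0], [0, 0, 0.0536], 0]])

```text
time_s: 26.0
tool_pos: [0.5158, 0.1144, -0.0108]
tool_rot: [179.9, 0.2, 15.5]
force: [-5.0, -2.0, 3.9]
grip_width: 0.0007
```

send_rows(steps=[[[0.0045, -0.0007, 0], [0, 0, 0.028], 0], [[0.009, -0.0013, 0], [0, 0, 0.0559], 0], [[0.0135, -0.0017, 0], [0, 0, 0.0838], 0], [[0.0181, -0.002, 0], [0, 0, 0.1117], 0], [[0.0226, -0.0022, 0], [0, 0, 0.1397], 0]])

```text
time_s: 26.42
tool_pos: [0.5365, 0.1226, -0.011]
tool_rot: [179.9, 0.2, 7.5]
force: [-5.5, -1.9, 4.3]
grip_width: 0.0003
```

```bash
python3 st.py; python3 - <<'E'
from h import *
c=cam("top");s=cam("scene")
crop2(s,245,205,335,280,8,"pics/s30.png")
crop2(c,240,150,325,210,9,"pics/t30.png")
E
```

```text
26.42 [ 0.5365  0.1226 -0.011 ] [179.9    0.2    7.53] F [-5.5 -1.9  4.3] M [-0.38  1.1  -0.01] w 0.0003 q [ 20.  24. -41. 108.  19.  55. -23.]
```

View pics/s30.png

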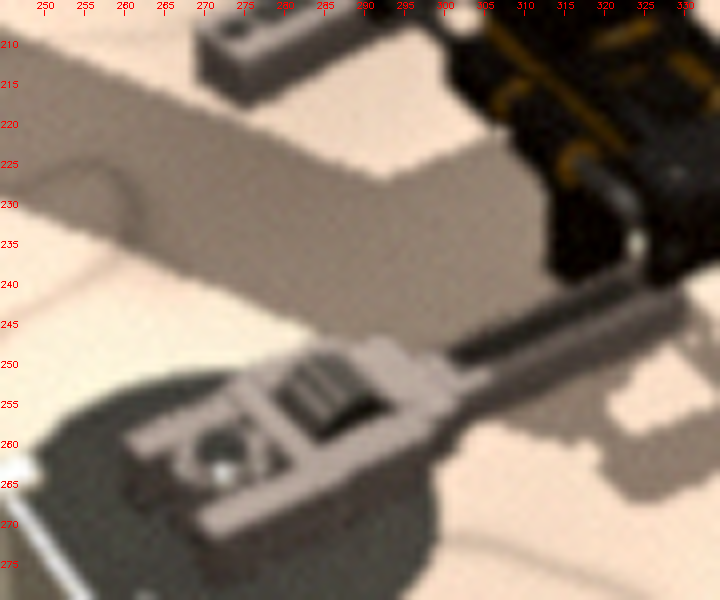

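View pics/t30.png

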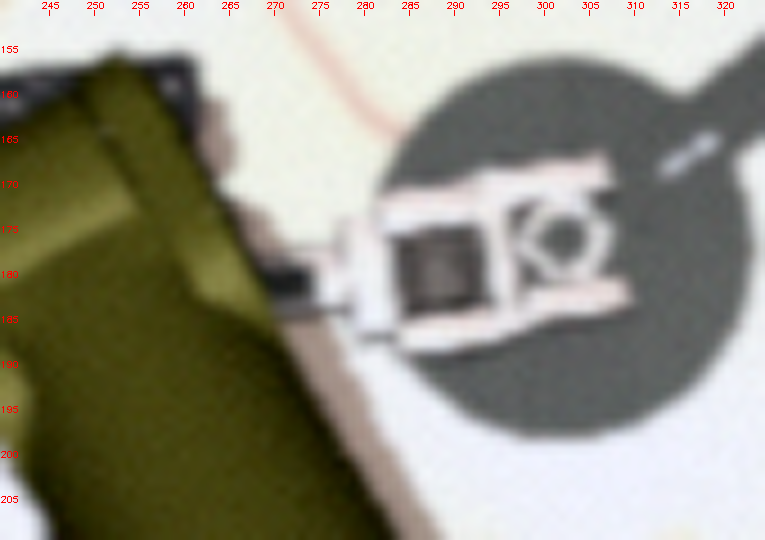

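send_rows(steps=[[[0.0045, -0.0007, 0], [0, 0, 0.028], 0], [[0.009, -0.0013, 0], [0, 0, 0.0559], 0], [[0.0135, -0.0017, 0], [0, 0, 0.0838], 0], [[0.0181, -0.002, 0], [0, 0, 0.1117], 0], [[0.0226, -0.0022, 0], [0, 0, 0.1397], 0]])

```text
time_s: 26.93
tool_pos: [0.5586, 0.128, -0.0112]
tool_rot: [179.9, 0.2, -0.4]
force: [-5.5, -1.4, 3.0]
grip_width: 0.0006
```

send_rows(steps=[[[0.0045, -0.0007, 0], [0, 0, 0.028], 0], [[0.009, -0.0013, 0], [0, 0, 0.0559], 0], [[0.0135, -0.0017, 0], [0, 0, 0.0838], 0], [[0.0181, -0.002, 0], [0, 0, 0.1117], 0], [[0.0226, -0.0022, 0], [0, 0, 0.1397], 0]])

```text
time_s: 27.35
tool_pos: [0.5811, 0.1301, -0.0112]
tool_rot: [179.9, 0.2, -8.4]
force: [-5.5, -1.6, 2.4]
grip_width: 0.0007
```

```bash
python3 st.py; python3 - <<'E'
from h import *
c=cam("top");s=cam("scene")
crop2(s,245,205,335,280,8,"pics/s31.png")
crop2(c,240,150,325,210,9,"pics/t31.png")
E
```

```text
27.35 [ 0.5811  0.1301 -0.0112] [ 1.799e+02  1.600e-01 -8.430e+00] F [-5.5 -1.6  2.4] M [-0.39  1.13  0.09] w 0.0007 q [ 15.  28. -37. 102.  19.  57. -38.]
```

View pics/s31.png

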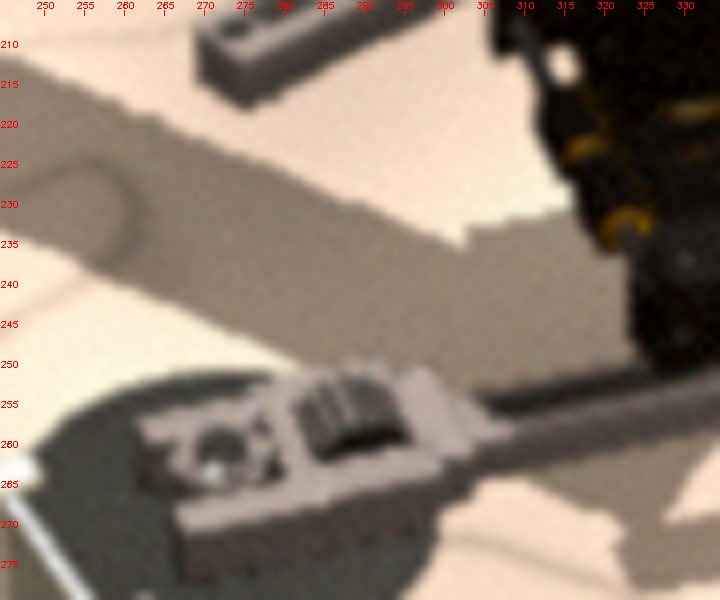

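View pics/t31.png

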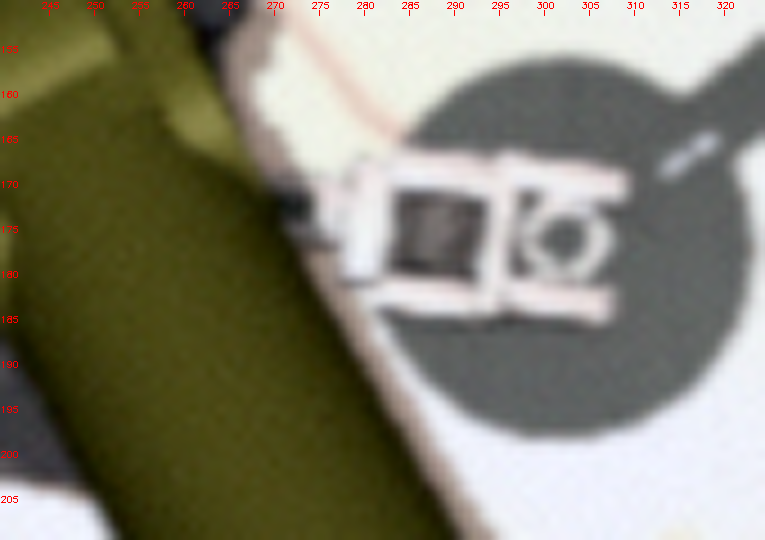

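```bash
python3 - <<'E'
from h import *
c=cam("top");s=cam("scene")
for z in(0,.1): print(z,onz(c,224,115,z))
print(onz(c,202,138,.045))
crop2(c,185,90,320,200,5,"pics/t32.png")
crop2(s,300,200,440,300,5,"pics/s32.png")
E
```

```text
0 [0.78503329 0.23067078 0.        ]
0.1 [0.76252446 0.21954172 0.1       ]
[0.69913888 0.29424007 0.045     ]
```

View pics/t32.png

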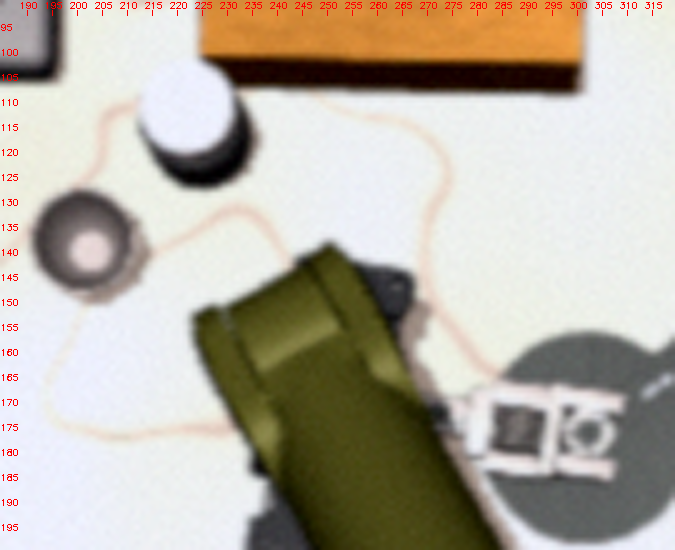

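View pics/s32.png

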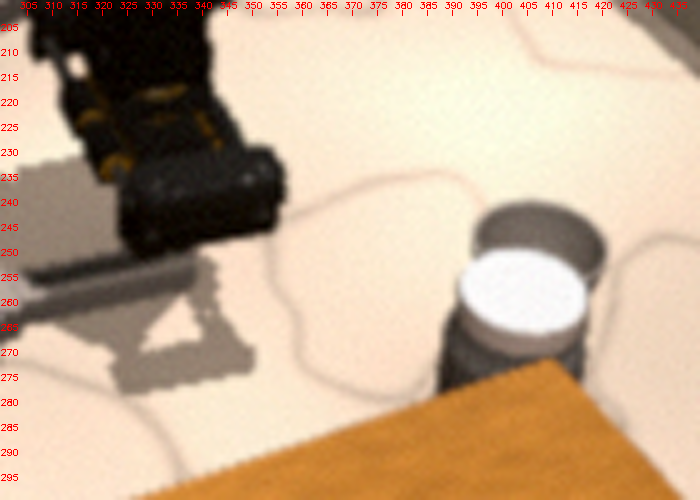

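send_rows(steps=[[[0.0045, -0.0007, 0], [0, 0, 0.028], 0], [[0.009, -0.0013, 0], [0, 0, 0.0559], 0], [[0.0135, -0.0017, 0], [0, 0, 0.0838], 0], [[0.0181, -0.002, 0], [0, 0, 0.1117], 0], [[0.0226, -0.0022, 0], [0, 0, 0.1397], 0]])

```text
time_s: 27.97
tool_pos: [0.6037, 0.1294, -0.0114]
tool_rot: [179.9, 0.2, -16.4]
force: [-5.4, -1.5, 3.9]
grip_width: 0.0005
```

```bash
python3 st.py; python3 arc.py -8; python3 arc.py -3;python3 - <<'E'
from h import *
c=cam("top");s=cam("scene")
crop2(s,245,225,305,280,13,"pics/s33.png")
crop2(c,270,150,325,195,14,"pics/t33.png")
E
```

```text
27.97 [ 0.6037  0.1294 -0.0114] [ 1.7992e+02  1.5000e-01 -1.6450e+01] F [-5.4 -1.5  3.9] M [-0.25  1.25  0.02] w 0.0005 q [ 13.  29. -34.  99.  19.  58. -45.]
az 91.3 -> 83.3 yaw -16.4
[[[0.0045,-0.0007,-0.0],[0,0,0.0278],0],[[0.009,-0.0013,-0.0],[0,0,0.0558],0],[[0.0135,-0.0017,-0.0],[0,0,0.0837],0],[[0.0181,-0.002,-0.0],[0,0,0.1116],0],[[0.0226,-0.0022,-0.0],[0,0,0.1395],0]]
az 83.3 -> 80.3 yaw -19.3
[[[0.0017,-0.0003,-0.0],[0,0,0.0105],0],[[0.0034,-0.0005,-0.0],[0,0,0.0209],0],[[0.0051,-0.0008,-0.0],[0,0,0.0314],0],[[0.0067,-0.001,-0.0],[0,0,0.0419],0],[[0.0084,-0.0012,-0.0],[0,0,0.0523],0]]
```

View pics/s33.png

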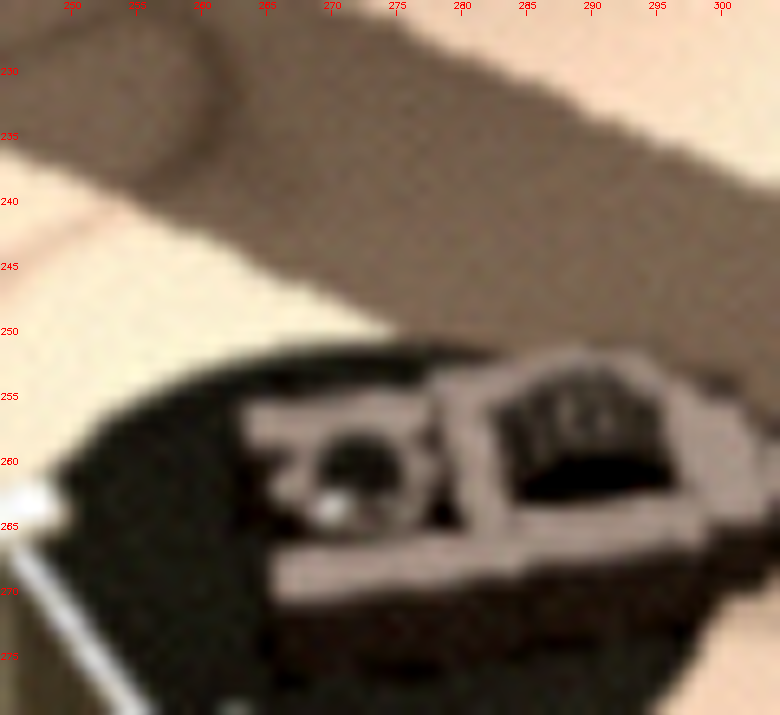

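View pics/t33.png

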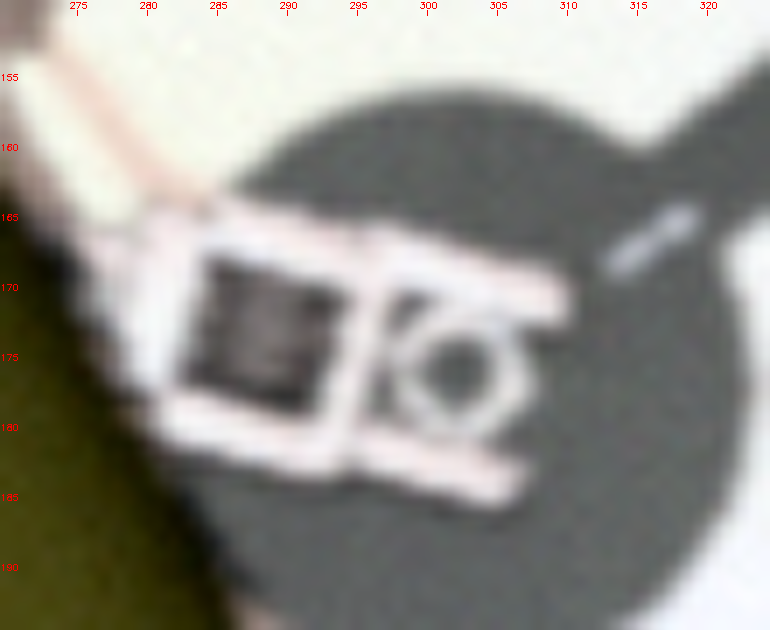

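send_rows(steps=[[[0.0017, -0.0003, 0], [0, 0, 0.0105], 0], [[0.0034, -0.0005, 0], [0, 0, 0.0209], 0], [[0.0051, -0.0008, 0], [0, 0, 0.0314], 0], [[0.0067, -0.001, 0], [0, 0, 0.0419], 0], [[0.0084, -0.0012, 0], [0, 0, 0.0523], 0]])

```text
time_s: 28.48
tool_pos: [0.6122, 0.1283, -0.0115]
tool_rot: [179.9, 0.1, -19.4]
force: [-5.5, -0.0, 3.4]
grip_width: 0.0006
```

send_rows(steps=[[[0.0012, -0.0002, 0], [0, 0, 0.007], 0], [[0.0024, -0.0004, 0], [0, 0, 0.014], 0], [[0.0036, -0.0006, 0], [0, 0, 0.021], 0], [[0.0048, -0.0008, 0], [0, 0, 0.028], 0], [[0.0056, -0.0009, 0], [0, 0, 0.035], 0]])

```text
time_s: 28.9
tool_pos: [0.6177, 0.1273, -0.0115]
tool_rot: [179.9, 0.1, -21.4]
force: [-6.0, -0.9, 3.2]
grip_width: 0.0005
```

send_rows(steps=[[[0.0012, -0.0002, 0], [0, 0, 0.007], 0], [[0.0024, -0.0004, 0], [0, 0, 0.014], 0], [[0.0028, -0.0005, 0], [0, 0, 0.0175], 0], [[0.0028, -0.0005, 0], [0, 0, 0.0175], 0], [[0.0028, -0.0005, 0], [0, 0, 0.0175], 0]])

```text
time_s: 29.32
tool_pos: [0.6207, 0.1267, -0.0115]
tool_rot: [179.9, 0.1, -22.4]
force: [-5.6, -0.9, 2.9]
grip_width: 0.0004
```

send_rows(steps=[[[0.0012, -0.0002, 0], [0, 0, 0.007], 0], [[0.0024, -0.0004, 0], [0, 0, 0.014], 0], [[0.0028, -0.0005, 0], [0, 0, 0.0175], 0], [[0.0028, -0.0005, 0], [0, 0, 0.0175], 0], [[0.0028, -0.0005, 0], [0, 0, 0.0175], 0]])

```text
time_s: 29.73
tool_pos: [0.6234, 0.1261, -0.0115]
tool_rot: [179.9, 0.1, -23.4]
force: [-4.9, -1.0, 2.4]
grip_width: 0.0006
```

```bash
python3 - <<'E'
from h import *
c=cam("top");s=cam("scene")
crop2(s,245,225,305,280,13,"pics/s34.png")
crop2(c,270,150,325,195,14,"pics/t34.png")
E
```

```text
(no output)
```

View pics/s34.png

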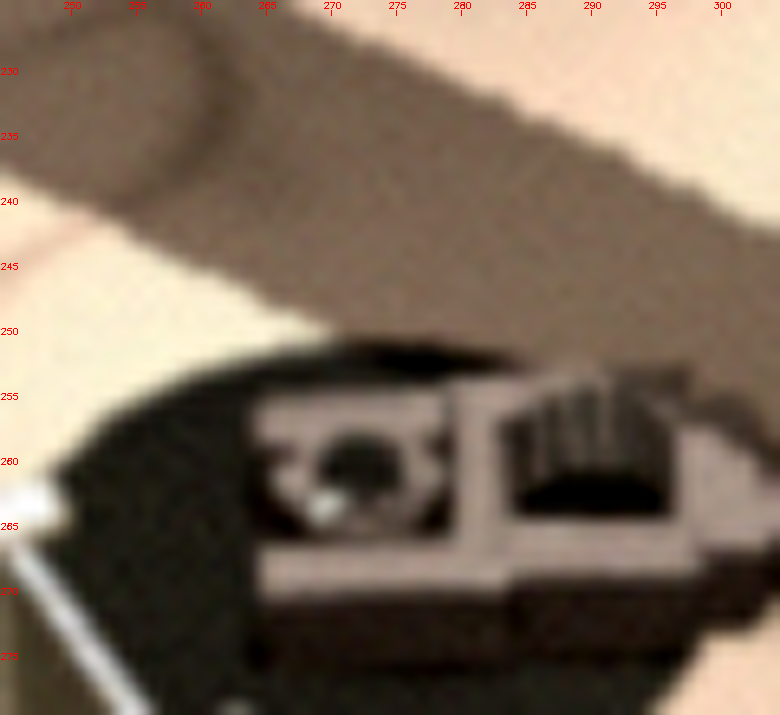

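View pics/t34.png

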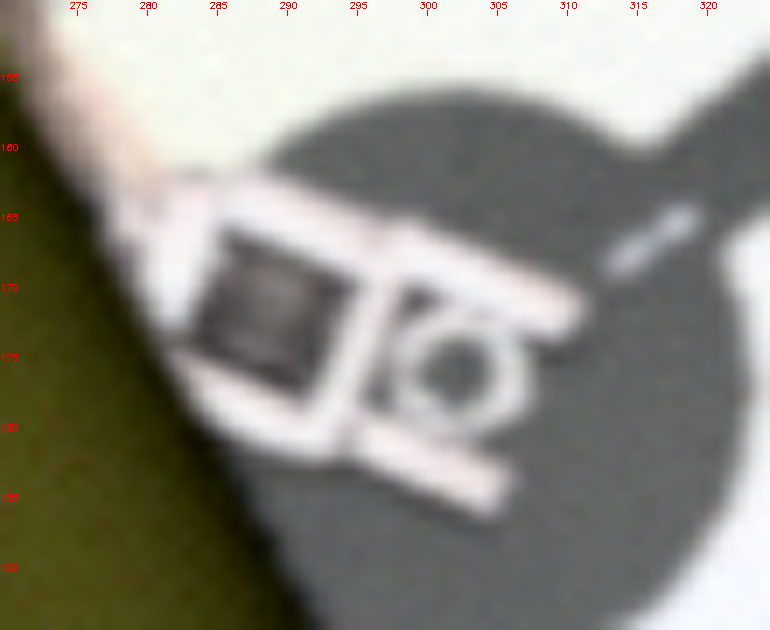

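send_rows(steps=[[[0.0012, -0.0002, 0], [0, 0, 0.007], 0], [[0.0024, -0.0004, 0], [0, 0, 0.014], 0], [[0.0028, -0.0005, 0], [0, 0, 0.0175], 0], [[0.0028, -0.0005, 0], [0, 0, 0.0175], 0], [[0.0028, -0.0005, 0], [0, 0, 0.0175], 0]])

```text
time_s: 30.25
tool_pos: [0.6262, 0.1254, -0.0115]
tool_rot: [179.9, 0.1, -24.4]
force: [-4.7, -1.7, 2.9]
grip_width: 0.0003
```

send_rows(steps=[[[0.0012, -0.0002, 0], [0, 0, 0.007], 0], [[0.0024, -0.0004, 0], [0, 0, 0.014], 0], [[0.0028, -0.0005, 0], [0, 0, 0.0175], 0], [[0.0028, -0.0005, 0], [0, 0, 0.0175], 0], [[0.0028, -0.0005, 0], [0, 0, 0.0175], 0]])

```text
time_s: 30.67
tool_pos: [0.6274, 0.1253, -0.0116]
tool_rot: [179.9, 0.2, -25.3]
force: [-9.5, -0.3, 4.4]
grip_width: 0.0008
```

send_rows(steps=[[[0.0012, -0.0002, 0], [0, 0, 0.007], 0], [[0.0024, -0.0004, 0], [0, 0, 0.014], 0], [[0.0028, -0.0005, 0], [0, 0, 0.0175], 0], [[0.0028, -0.0005, 0], [0, 0, 0.0175], 0], [[0.0028, -0.0005, 0], [0, 0, 0.0175], 0]])

```text
time_s: 31.08
tool_pos: [0.6282, 0.1253, -0.0117]
tool_rot: [179.8, 0.4, -26.3]
force: [-12.9, -0.6, 7.7]
grip_width: 0.0002
```

```bash
python3 - <<'E'
from m import *
c=cam("top");s=cam("scene")
crop2(s,245,240,295,285,15,"pics/s35.png")
crop2(c,280,155,325,190,17,"pics/t35.png")
E
```

```text
(no output)
```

View pics/s35.png

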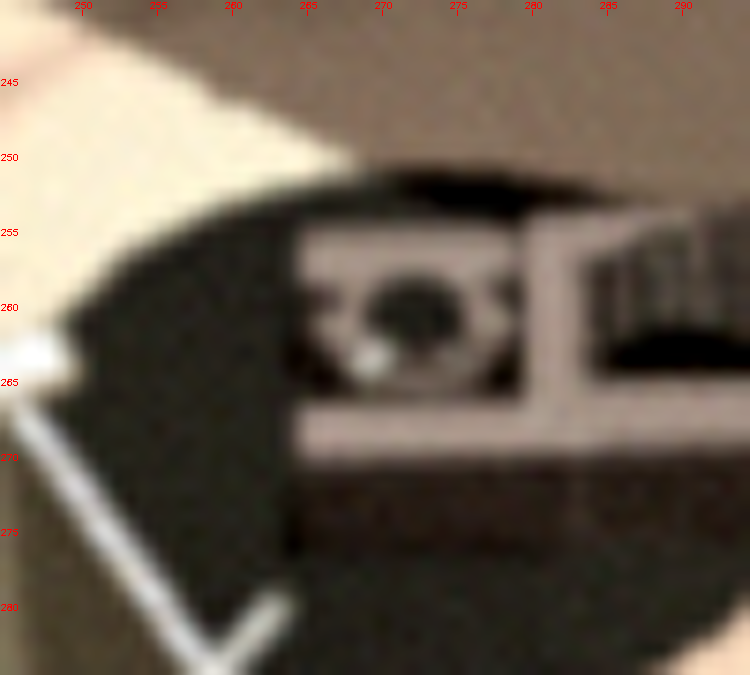

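View pics/t35.png

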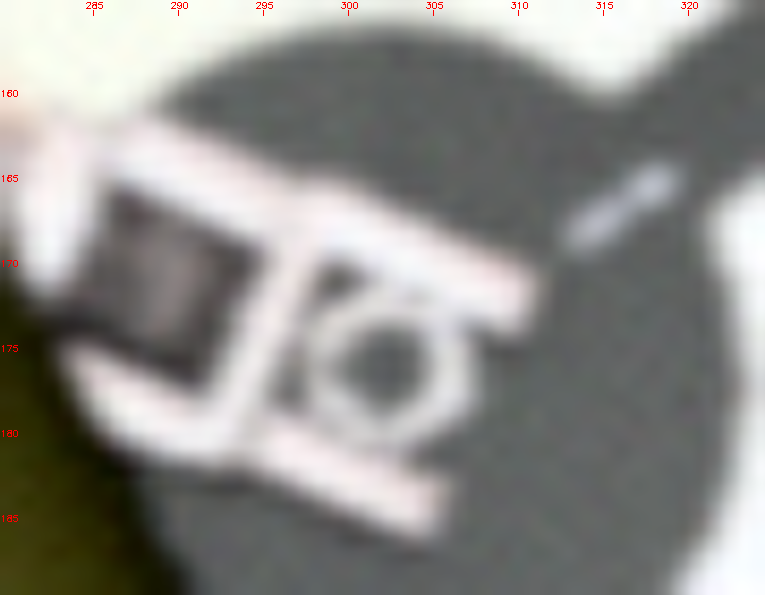

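```bash
python3 - <<'E'
from m import *
c=cam("top");s=cam("scene")
r=onz(s,269.3,263.4,.027)[:2]-[.5864,-.0318];print("ridge",r,np.degrees(np.arctan2(r[1],r[0])))
# wrench angle from head top silhouettes: sub-pixel edges of fixed jaw outer side & worm window
def ang(p,q,z=.024):
    d=onz(c,*q,z)-onz(c,*p,z);return np.degrees(np.arctan2(d[1],d[0]))
print(ang((299.5,165.4),(311.2,170.3)),ang((289,161.5),(311.2,170.3)),ang((295.5,179.9),(305.8,183.6)),ang((296,181.5),(304.5,185.3)))
E
```

```text
ridge [ 0.00364193 -0.00965798] -69.33904652117056
-111.72028684958259 -110.61309671191111 -108.69385226577363 -113.03419727863113
```

send_rows(steps=[[[0.001, 0, 0], [0, 0, 0], 0], [[0.002, 0, 0], [0, 0, 0], 0], [[0.003, 0, 0], [0, 0, 0], 0], [[0.003, 0, 0], [0, 0, 0], 0], [[0.003, 0, 0], [0, 0, 0], 0]])

```text
time_s: 31.7
tool_pos: [0.63, 0.1246, -0.0117]
tool_rot: [179.8, 0.5, -26.3]
force: [-15.6, -0.3, 10.6]
grip_width: 0.0004
```

```bash
python3 - <<'E'
from m import *
c=cam("top");s=cam("scene")
crop2(s,250,210,350,285,8,"pics/s36.png")
crop2(c,280,155,325,190,17,"pics/t36.png")
E
```

```text
(no output)
```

View pics/s36.png

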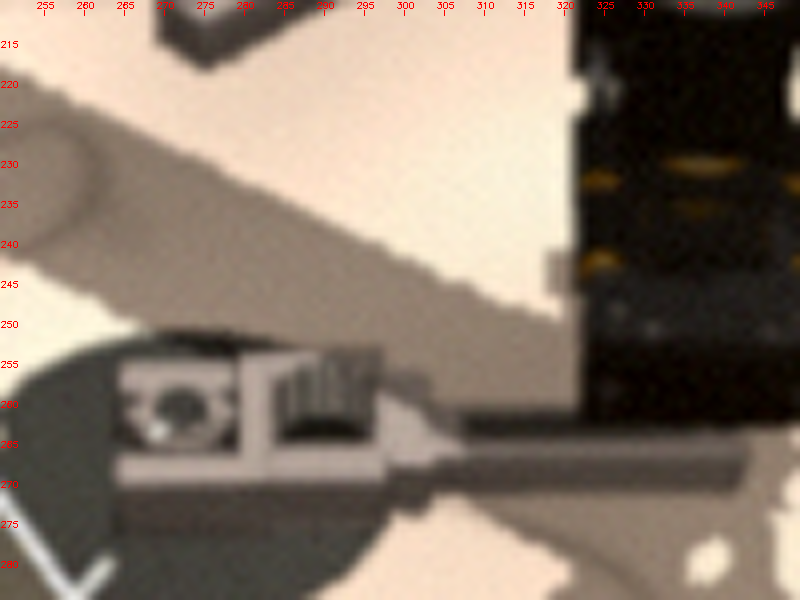

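View pics/t36.png

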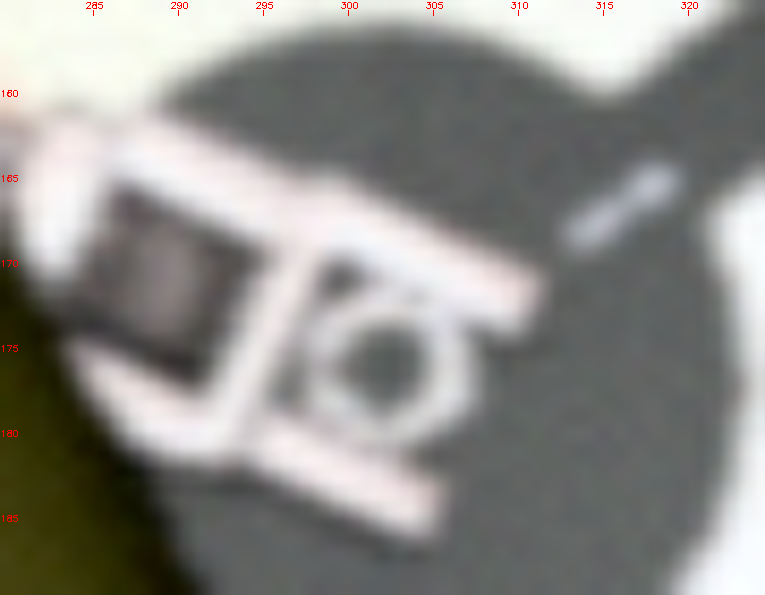

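send_rows(steps=[[[-0.005, 0, 0], [0, 0, 0], 0], [[-0.015, 0, 0], [0, 0, 0], 0], [[-0.03, 0, 0], [0, 0, 0], 0], [[-0.035, 0, -0.03], [0, 0, 0], 0], [[-0.04, 0, -0.07], [0, 0, 0], 0]])

```text
time_s: 32.22
tool_pos: [0.5966, 0.1404, 0.0558]
tool_rot: [179.8, 0.3, -26.3]
force: [1.3, -0.4, -0.9]
grip_width: 0.0005
```

send_rows(steps=[[[-0.005, -0.03, -0.025], [0, 0, 0], 0], [[-0.01, -0.065, -0.045], [0, 0, 0], 0], [[-0.01, -0.1, -0.06], [0, 0, 0], 0], [[-0.01, -0.135, -0.07], [0, 0, 0], 0], [[-0.01, -0.17, -0.07], [0, 0, 0], 0]])

```text
time_s: 32.63
tool_pos: [0.6693, 0.2999, 0.133]
tool_rot: [-179.6, -0.3, -26.4]
force: [0.8, -0.1, 0.7]
grip_width: 0.0005
```

```bash
python3 st.py; python3 - <<'E'
from m import *
c=cam("top");s=cam("scene")
crop2(s,245,225,345,300,8,"pics/s37.png")
crop2(c,240,140,330,205,8,"pics/t37.png")
E
```

```text
32.63 [0.6693 0.2999 0.133 ] [-179.61   -0.32  -26.43] F [ 0.8 -0.1  0.7] M [ 0.01 -0.15  0.02] w 0.0005 q [ -4.  34. -35.  74.  19.  77. -64.]
```

View pics/s37.png

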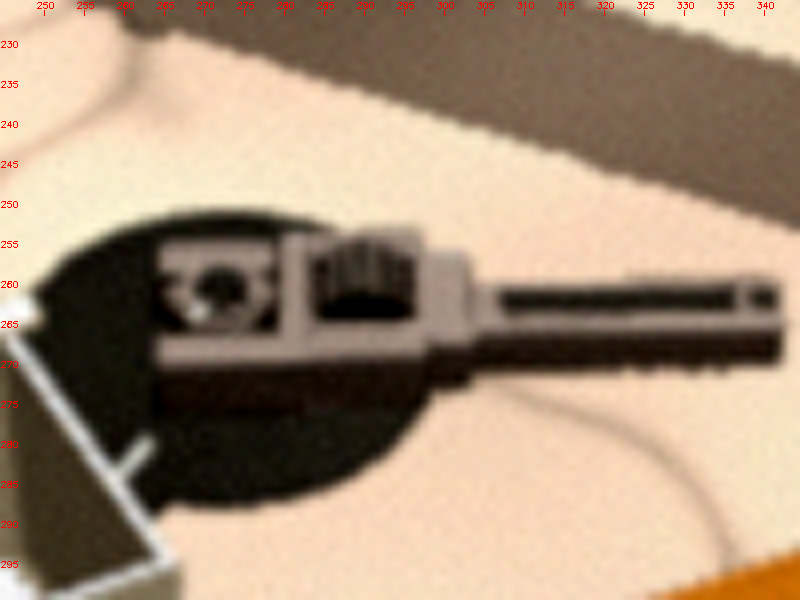

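View pics/t37.png

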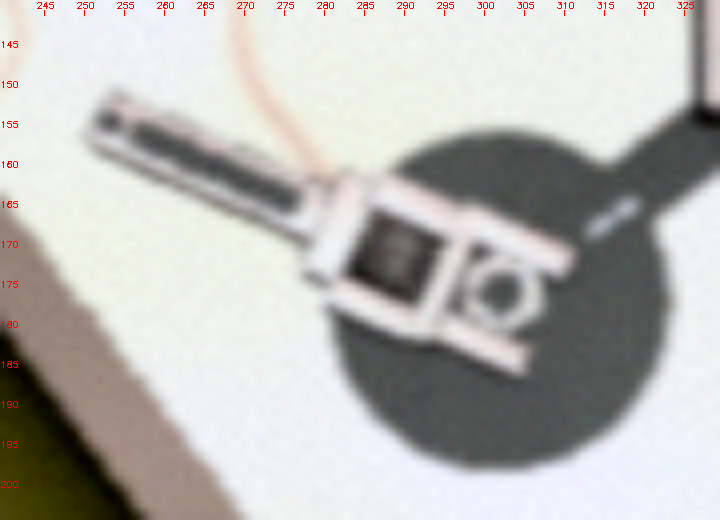

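```bash
python3 - <<'E'
from m import *
c=cam("top")
g=c["pixels"].astype(int).sum(2)
pts=[]
for u in range(257,275):
    col=g[150:176,u];v=np.arange(150,176);w=np.clip(270-col,0,None);
    pts.append((u,(w*v).sum()/max(w.sum(),1)))
P=np.array([onz(c,u,v,.02)[:2] for u,v in pts]);
vx,vy,x0,y0=cv2.fitLine(P.astype(np.float32),cv2.DIST_HUBER,0,.001,.001).ravel()
a=np.degrees(np.arctan2(vy,vx));a=a if a<0 else a-180;print("wrench phi",a)
n=np.array([.5858,-.0297])-[x0,y0];print("nut offset from groove line mm",1e3*(vx*n[1]-vy*n[0]))
for m in ((315.8,166.9),):
    T=onz(c,*m,.002)[:2]-[.5858,-.0297];print("mark az",np.degrees(np.arctan2(T[1],T[0])))
print(hexa(c,[.5858,-.0297,.026]))
E
```

```text
wrench phi -113.17785
nut offset from groove line mm -1.328555131512546
mark az -53.27985215507833
(array([ 0.59000237, -0.0230886 ]), np.float64(1.8541636288460637), np.float64(0.027403425072316336), np.float64(0.0003058055307619969))
```

send_rows(steps=[[[0, 0, 0], [0, 0, 0], 0], [[0, 0, 0], [0, 0, 0], 0], [[0, 0, 0], [0, 0, 0], 0], [[0, 0, 0], [0, 0, 0], 0], [[0, 0, 0], [0, 0, 0], 0]])

```text
time_s: 33.2
tool_pos: [0.6667, 0.2958, 0.1289]
tool_rot: [180.0, -0.0, -26.5]
force: [-0.2, 0.4, 0.2]
grip_width: 0.0006
```

```bash
python3 - <<'E'
from h import *
for n in("scene","top"): cv2.imwrite(f"pics/{n}_end.png",cam(n)["pixels"][:,:,::-1])
E
```

```text
(no output)
```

View pics/scene_end.png

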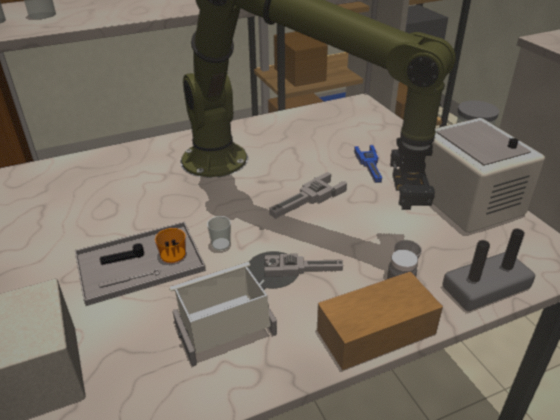

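The closing scene view shows the wrench fitted on the nut at about (285,263), the gripper clear at about (413,190), and everything else where it started.

```bash
python3 -c "
from cell import env
print(env.sign_off())"
```

```text
the job is handed in; nothing more can be done
None
```

The wrench is fitted on the nut, the nut is firm against its stop, and the job was handed in at about 33 s of the 72 s allowed. No verdict came back.

**What I did**
1. I picked up the smaller grey wrench and lowered it over the nut. I then shifted it until the fixed jaw touched a flat.
2. I rolled the worm in four pressed strokes until it stalled, with the drag force up from about 7 N to 19 N. The pictures then showed both jaws against the nut.
3. I pushed the handle about 41° clockwise until it stopped. The push force rose from about 5.5 N to 15.6 N, and the top views before and after the last push looked the same.
4. I backed away, leaving the wrench lying on the nut.

**Last checks**
- **Nut tight:** the wrench lies at −113.2°. The tight mark is at −53.3°, which is −113.3° after the 60° hex step, so they agree within about 0.1°.
- **Surroundings:** the bystanders and the other two wrenches look untouched in the final scene view, and the measured force on the tool was near zero.

**Checks that failed or disagreed**
- **Finger height:** the fingers end about 20 mm above the reported TCP. My first grasp therefore closed above the handle without moving the wrench, so I repeated it lower.
- **Ridge and hex fit:** the bright spot on the nut's ridge gave only a rough angle of about −69°, well off the mark. The final hex fit failed because the jaws merge with the nut in the picture. The tight result rests on the wrench angle and the firm stop.
- **Worm force:** on the last stroke the press reached about 21 N, slightly over the advised 20 N.
- **Camera agreement:** the two cameras differed by about 2 mm, as their calibration allows.

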